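Load a cup on the drying carousel

TASK

First turn the drying carousel counter-clockwise (seen from above) by one click so that the empty bay faces the loading lane. Then stand the squat cup upright inside the ring on the wooden carrier waiting in the lane, let go of it, and slide the carrier in under the clear cover until it is fully home in that bay. Finally turn the carousel one more click the same way, cup and all, so that the next empty bay faces the lane; leave the tall tumbler, the jar and the spatula where they are.

Things in the scene. Friction and masses are not known exactly. Their poses are not given: they have to be found in the camera images.
- station: Fixed station: white foot 300 mm across, steel axle 24 mm thick, the clear cover and the loading lane. Origin: on the carousel's axis at bench level; z up. The lane runs along the station's +y axis, to the robot's left. The station's place and yaw (up to 9 degrees) differ each time.
- lane_end (a point): Inner end of the loading lane, on top of its white deck, mid-width: 178 mm from the axis along the station's +y, 30 mm above the bench. The deck runs on to 368 mm, between two aluminium side rails 84 mm apart and 10 mm high. Deck and disc are level, with a 10 mm gap between.
- cover (a point): Centre of the underside of the round clear cover, 210 mm across with a steel rim, fixed on the axle over the middle of the carousel: underside 115 mm above the bench, top 121 mm, axle cap up to 127 mm.
- carousel (a joint): Angle of the disc, rad, growing counter-clockwise seen from above. Starts at 0, hard stops at -0.12 and 3.26. Detents at 0, 1.571, 3.142 draw it in from about 0.09 rad either side; holding torque about 0.5 N m, elsewhere light friction (0.04 N m), it stays where left. At 0 a loaded bay faces the lane, at 1.571 the first empty bay, at 3.142 the second empty bay.
- disc (a point): Centre of the disc's top, on the axis; its axes turn with the disc. Grey disc 336 mm across, top 30 mm above the bench, with four bays at 90 degrees, each between two aluminium rails 84 mm apart and 8 mm high with flared mouths. Two bays are empty; two hold carriers with cups that are clamped, part of the disc.
- bay (a point): Point on the disc's top in the first empty bay, 68 mm from the axis: where the carrier's origin lies when fully home (its front edge then 4 mm from the hub, which is 52 mm across and 10 mm high; touching the hub is home too). Its x axis points radially outwards and turns with the disc. At the start this bay is 90 degrees clockwise (from above) of the lane.
- peg0 (a point): Top centre of one of four alike upright round steel turning pegs on the disc, 14 mm thick, 150 mm from the axis, midway between bays, rising from 30 to 85 mm above the bench. At joint value 0 it lies 45 degrees counter-clockwise of the station's +x axis.
- peg1 (a point): As peg0; at joint value 0 it lies at 135 degrees (robot side, next to the lane); pegs go round with the disc.
- peg2 (a point): As peg0; at joint value 0 it lies at 225 degrees.
- peg3 (a point): As peg0; at joint value 0 it lies at 315 degrees.
- bat: Loose carrier: plywood bat 130 x 76 x 10 mm, about 0.16 kg, with a raised ring (inside 56, outside 64 mm, 3 mm high) near its front and an upright post at its rear. Origin: underside, below the ring's centre, 38 mm behind the front edge; x axis points back to the post, z up. It waits in the lane, front to the carousel, 4 mm play each side, and slides along it.
- bat_post (a point): Top centre of the carrier's square wooden post: 14 x 14 mm, 60 mm tall above the bat, 77 mm behind the ring's centre, faces square to the bat, top 100 mm above the bench. With the carrier home it stands 145 mm from the axis, outside the cover.
- cup: Loose squat clay cup, bellied, open: 58 mm tall, 44 mm across the foot, 64 at the belly (28 mm up), 54 at the neck (48 mm up), 58 at the rim; about 0.14 kg. Origin: centre of the underside; z up. Stands on the bench left of the lane, may have changed places with the tumbler. On the carrier its foot is 40 mm above the bench, its rim 17 mm below the cover.
- tumbler: Bystander: tall tumbler of the same clay, 100 mm tall, 60 mm across; origin at the centre of its underside. Leave it.
- jar: Bystander: glaze jar, 85 mm tall, 68 mm across, beyond the outer end of the lane; origin at the centre of its underside. Leave it.
- spatula: Bystander: wooden spatula 200 mm long lying on the bench on the robot's side of the lane; origin under its middle. Leave it.
Not all that is in view belongs to the job. What is shaped like the cup but green is not meant.

How it is judged:
By the outcome, as a careful person would: the job done as asked, in the order asked, and still so for the second after the job is handed in, with the robot touching nothing.
It also fails if it takes over 72 s, if anything falls off the work surface, if the arm or the gripper's body presses on something with over 40 N, if the wrist force passes 120 N, or if a joint passes its speed limit or range.

ROBOT

A 6-joint arm with a two-finger parallel gripper is mounted at the origin on the work surface. World frame = base frame: x ahead of the robot, y to its left, z up, the work surface at z = 0. Lengths are in m, angles in degrees, forces in N, time in s.
With the tool pointing down it reaches from about 0.25 to 0.725 m from the base axis. Payload 9.7 kg.
Tool frame: the origin (TCP) lies at the very end of the fingers, on their centre line; the grasp point (between the pads) lies 19 mm behind it (bot.pinch_z is the distance from the TCP to the grasp point, in m); x points along the fingers, z is the direction in which the jaws open and shut, and the axes are right-handed (so a half turn about x gives the same grasp; the last joint's range is limited). The gripper opens to 85 mm and grips with 20 to 120 N. Pads are 22 mm wide; open, the fingers measure 114 mm over their backs; the gripper's body (76 mm by 85 mm) begins 54 mm behind the grasp point. The pads swing forward as they close: fully open they stand 13 mm farther back than shut.
Start: joints at [63.255, 4.979, 10.078, 95.1, 0, 90], TCP at [0.248, 0.491, 0.231] pointing down, gripper open.
Joint ranges: [-179.16, 179.16], [-48.56, 103.87], [-65.8, 70.77], [-126.05, 130.52], [-82.76, 87.17], [-180, 180]. Speed limits (degrees/s): [127.2, 127.2, 147.25, 180, 180, 180].

INTERFACE

Orientations are given as [roll, pitch, yaw] about the fixed x, y, z axes, in that order (R = Rz(yaw) Ry(pitch) Rx(roll)).
In Python, from workcell import bot gives the robot as it stands.
- The arm moves only by the tool play_rows, never from a script. Its argument "rows" is a list of rows, each a list of 3 entries, a list of its own where there are three numbers: the shift along the tool's x, y, z in cm, then the turn about the tool's x in degrees, then the finger opening in cm, from 0 to 8.54. A call has 1 to 12 rows; each row is the pose to reach, as a shift and turn from the pose commanded when the call began, along the tool's axes at that moment; what a row does not reach only later rows make up. A row lasts 1/12 s, in which the tool goes at most 41.7 mm and 7.16 degrees, less where a joint would pass 70% of its speed; a pose out of reach is approached as far as the arm can. A call with a gripper value outside its range is refused whole. The fingers move at their own pace and stop on an object; "squeeze" is the grip in N (left out, the last holds). Time passes only in rows, so rows that repeat a pose let the fingers close. It gives the time, the measured TCP pose, the force and the opening at its end, in the units of the state.
- bot.get_obs(): the state, without advancing time (a new reading comes with each control period).
- bot.camera(name): name is "side" or "top"; returns (picture, depth): 384x512x3 uint8, blue, green, red; 384x512 float32, m along the optical axis (not along the pixel's ray), 0 where there is no reading.
- bot.camera_model(name): a dict with "fx", "fy", "cx", "cy" (pixels), "origin" and "attitude" of the camera in the world. Camera axes: x right, y down, z forward; pixel columns grow to the right and rows downward; lengths in m; the calibration is good to about 2 mm. A picture is of the moment at which its call begins. camera_model takes no time and is no camera call.
- bot.job_done(): hands the job in, once; it reports no verdict.
The state is a dict: "time": time; "q": joint angles; "qd": joint speeds; "joint_efforts": joint torques, N m; "ee_pos": TCP position; "tcp_rot": TCP orientation; "wrist_force": force on the tool from outside, world axes, zero at the start; "torque": the same for the moment, N m; "opening": finger opening in m.
Only numpy, scipy, OpenCV 4.12 (cv2) and the standard library are available. Lean on these libraries where they do the work, as an engineer would, in place of code of your own. Each camera call takes 0.05 s, during which the arm holds its last target.

## Working session

There is one attempt and no reset: what is moved stays moved. The work goes in short steps, Python scripts to look and compute and a tool call to move; the robot and the scene stay as the last step left them, time stands still between calls to the robot, and variables do not carry over. Pictures are saved under pics/ and viewed, and the job is handed in when it is done.

Besides the shell and the picture viewer there is one more tool, called after ">>>" as a command line: name --argument value ..., lists and objects as JSON in quotes. play_rows: Moves the arm, as the interface text tells. Its arguments: {"type":"object","properties":{"rows":{"type":"array"},"squeeze":{"type":"number"}},"required":["rows"]}

```bash
ls; mkdir -p pics; python3 - <<'E'
from workcell import bot
import cv2,numpy as np
print(bot.get_obs())
for n in("side","top"):
    p,d=bot.camera(n); cv2.imwrite(f"pics/{n}0.png",p); np.save(f"{n}0.npy",d); print(n,bot.camera_model(n))
E
```

```text
pics
{'time': 0.0, 'q': array([6.32535569e+01, 5.01280883e+00, 1.00342462e+01, 9.51000988e+01,
       4.83849441e-04, 9.00002592e+01]), 'qd': array([-0.01293596,  0.01183167, -0.11625141, -0.11717738,  0.14910384,
        0.04929814]), 'joint_efforts': array([ 4.52435243e-04, -5.20385706e+01,  4.64806759e+01,  1.62586867e-02,
        2.36220387e-06,  1.07583821e-05]), 'ee_pos': array([0.24741681, 0.49094714, 0.23056482]), 'tcp_rot': array([ 179.64783495,   89.92133718, -117.0988677 ]), 'wrist_force': array([ 0.13557499,  0.4732022 , -0.02341133]), 'torque': array([-0.03910747,  0.06721445, -0.00314201]), 'opening': 0.08553330432389639}
side {'fx': 360.4603877505643, 'fy': 360.4603877505643, 'cx': 259.05525464459316, 'cy': 191.5876100624072, 'origin': array([ 0.05996014, -0.46617339,  0.68686027]), 'attitude': array([-128.32524955,   -1.05955041,  -40.93156885])}
top {'fx': 429.7101159922159, 'fy': 429.7101159922159, 'cx': 250.43137113507132, 'cy': 184.43318996573717, 'origin': array([0.44625477, 0.07522715, 1.36158526]), 'attitude': array([-174.42129419,   -0.20565383,  -89.25297332])}
```

View pics/side0.png

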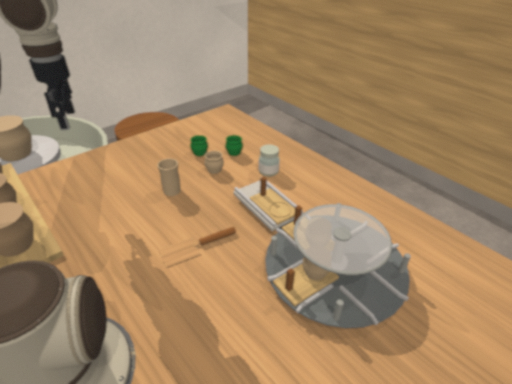

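View pics/top0.png

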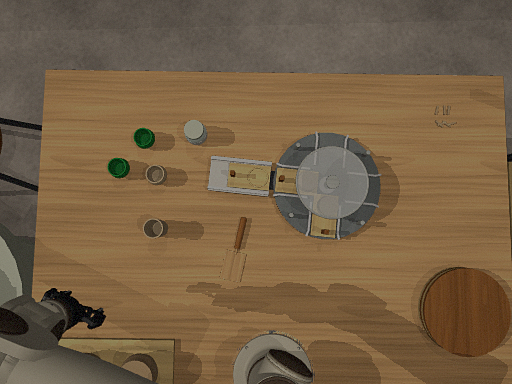

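The side view shows the squat cup at about (213,162), between the two green cups, with the tumbler at (170,177). In the top view the cup is at (155,174), the tumbler at (153,228), the carrier at (248,177) in the lane, and the carousel at (328,186). Next I'll measure their positions.

```bash
cat > h.py <<'E'
from workcell import bot
import cv2,numpy as np
from scipy.spatial.transform import Rotation as Ro
def cam(n):
    m=bot.camera_model(n); return m,Ro.from_euler('xyz',m['attitude'],degrees=True).as_matrix()
def ray(n,uv,z):
    m,R=cam(n); uv=np.atleast_2d(np.asarray(uv,float))
    d=np.c_[(uv[:,0]-m['cx'])/m['fx'],(uv[:,1]-m['cy'])/m['fy'],np.ones(len(uv))]@R.T
    o=np.array(m['origin']); return o+d*((z-o[2])/d[:,2])[:,None]
def proj(n,P):
    m,R=cam(n); c=(np.atleast_2d(P)-m['origin'])@R
    return np.c_[c[:,0]/c[:,2]*m['fx']+m['cx'],c[:,1]/c[:,2]*m['fy']+m['cy']]
def cloud(n,d):
    m,R=cam(n); v,u=np.mgrid[:d.shape[0],:d.shape[1]]
    c=np.dstack([(u-m['cx'])/m['fx']*d,(v-m['cy'])/m['fy']*d,d]); return c@R.T+m['origin']
def shot(n,tag):
    p,d=bot.camera(n); cv2.imwrite(f"pics/{n}{tag}.png",p); np.save(f"{n}{tag}.npy",d); return p,d
def crop(n,tag,x0,x1,y0,y1,s):
    p=cv2.imread(f"pics/{n}{tag}.png")[y0:y1,x0:x1]
    cv2.imwrite(f"pics/{n}{tag}_c{x0}_{y0}.png",cv2.resize(p,None,fx=s,fy=s,interpolation=cv2.INTER_CUBIC))
E
python3 - <<'E'
from h import *
crop("top","0",200,390,120,245,4); crop("top","0",100,260,120,290,3); crop("side","0",150,420,130,330,2.9)
for n in("top","side"):
    d=np.load(n+"0.npy"); c=cloud(n,d); print(n,(d==0).mean())
    z=c[...,2]
    if n=="top":
        for nm,(x,y,r) in dict(cup=(155,174,11),tumb=(153,228,12),jar=(195,131,12),cap=(332,182,3),bench=(250,110,10)).items():
            q=c[y-r:y+r,x-r:x+r].reshape(-1,3); q=q[d[y-r:y+r,x-r:x+r].ravel()>0]
            print(nm,np.percentile(q[:,2],[5,50,95]).round(3), q[q[:,2]>np.percentile(q[:,2],98)-.015].mean(0).round(4))
        print("post",c[168:180,226:240][...,2].max())
E
```

```text
top 0.004160563151041667
cup [-0.003  0.009  0.059] [0.6045 0.3676 0.0557]
tumb [-0.004  0.008  0.101] [0.4387 0.3611 0.0979]
jar [-0.002  0.08   0.088] [0.7364 0.2468 0.0846]
cap [0.123 0.127 0.13 ] [ 0.5786 -0.1619  0.1269]
bench [-0.004  0.     0.005] [8.232e-01 7.830e-02 2.000e-04]
post 0.10278481419461194
side 0.004063924153645833
```

View pics/top0_c200_120.png

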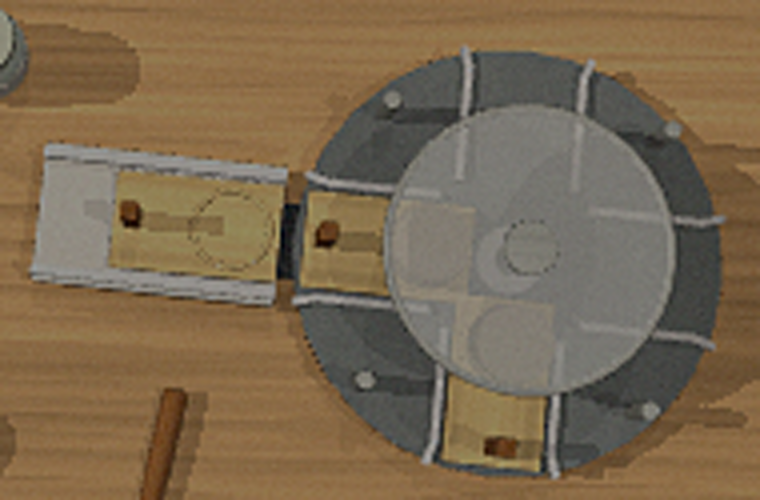

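View pics/top0_c100_120.png

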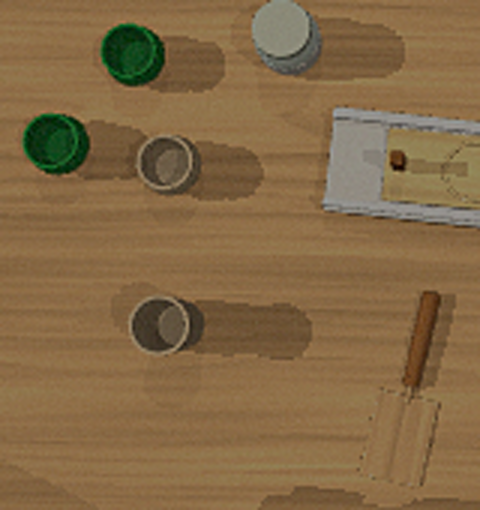

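View pics/side0_c150_130.png

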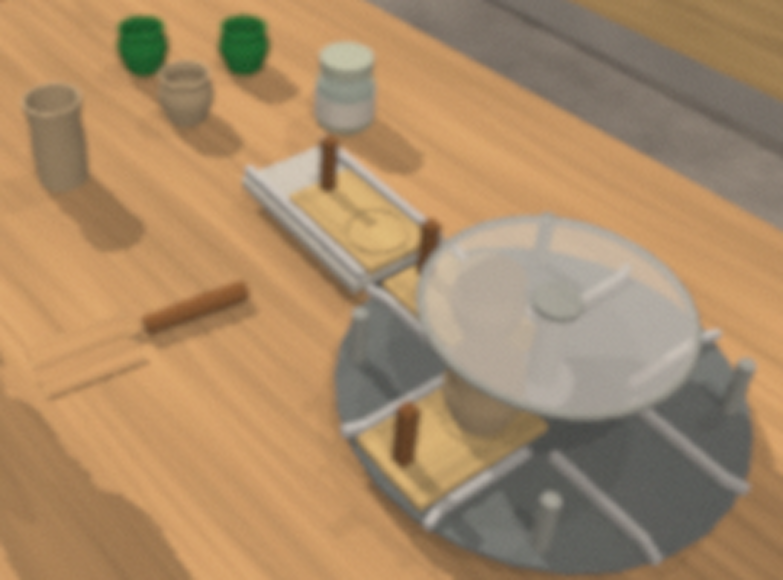

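The zoomed top crop shows the four peg tops at crop pixels (393,99), (673,129), (651,410) and (366,379), and the loose post at (130,212). The lane rails slant by a few degrees. I'll refine these positions.

```bash
python3 - <<'E'
from h import *
f=lambda L:(np.array(L,float)+.5)/4-.5+[200,120]
p=cv2.imread("pics/top0.png"); g=cv2.cvtColor(p,cv2.COLOR_BGR2GRAY); hsv=cv2.cvtColor(p,cv2.COLOR_BGR2HSV)
pegs=f([(393,99),(673,129),(651,410),(366,379)])
ref=[]
for u,v in pegs:
    x,y=int(round(u)),int(round(v)); w=g[y-3:y+4,x-3:x+4].astype(float); w=np.clip(w-np.percentile(w,70),0,None)
    yy,xx=np.mgrid[y-3:y+4,x-3:x+4]; ref.append([(w*xx).sum()/w.sum(),(w*yy).sum()/w.sum()])
ref=np.array(ref); P=ray("top",ref,.085)[:,:2]; c=P.mean(0)
print(ref.round(1).tolist(),P.round(4).tolist(),"center",c.round(4),np.linalg.norm(P-c,axis=1).round(4))
ang=np.degrees(np.arctan2(*(P-c).T[::-1])); print("peg ang",ang.round(2))
# disc mask: grey dark
H,S,V=cv2.split(hsv)
m=((S<60)&(V>40)&(V<200)).astype(np.uint8); m[:, :262]=0;m[:,400:]=0;m[:120]=0;m[250:]=0
cn=max(cv2.findContours(cv2.morphologyEx(m,cv2.MORPH_OPEN,np.ones((3,3))),0,1)[0],key=cv2.contourArea)
hull=cv2.convexHull(cn)[:,0].astype(float); W=ray("top",hull,.03)[:,:2]
(cx,cy),r=cv2.minEnclosingCircle(W.astype(np.float32)); print("disc",cx,cy,r,cv2.boundingRect(cn))
# lane rails lines: corners crop
L=f([(45,147),(288,175),(32,275),(274,298)]); Q=ray("top",L,.04)[:,:2]
print("lane corners",Q.round(4).tolist())
for a,b in((0,1),(2,3)): d=Q[a]-Q[b]; print("dir",np.degrees(np.arctan2(d[1],d[0])))
# bat by colour
print(hsv[165:190:4,235:265:6].tolist())
post=f([(130,210)]); print("post",post,ray("top",post,.1))
E
```

```text
[[297.6, 144.5], [368.7, 151.3], [362.2, 222.3], [290.8, 214.6]] [[0.6939, -0.0683], [0.6758, -0.2824], [0.4629, -0.2604], [0.4827, -0.0486]] center [ 0.5788 -0.1649] [0.1502 0.1524 0.1502 0.1509]
peg ang [  40.01  -50.45 -140.55  129.58]
disc 0.5781539082527161 -0.16722038388252258 0.17078299820423126 (274, 133, 106, 106)
lane corners [[0.6614, 0.1963], [0.642, 0.0072], [0.5614, 0.2041], [0.5461, 0.0172]]
dir 84.13900205881063
dir 85.31815390823522
[[[20, 118, 143], [19, 119, 143], [19, 128, 143], [21, 120, 149], [18, 104, 128]], [[23, 98, 151], [20, 102, 148], [22, 111, 145], [18, 116, 125], [21, 105, 151]], [[16, 126, 93], [19, 112, 128], [23, 103, 149], [22, 105, 148], [22, 110, 144]], [[23, 103, 154], [19, 124, 127], [18, 122, 113], [19, 114, 132], [24, 100, 145]], [[22, 102, 148], [23, 112, 146], [20, 108, 146], [20, 110, 146], [20, 113, 147]], [[19, 119, 146], [20, 125, 143], [21, 116, 143], [18, 117, 140], [18, 130, 145]], [[9, 17, 152], [0, 7, 144], [25, 20, 143], [21, 47, 71], [19, 125, 126]]]
post [[232.125 172.125]] [[0.60537956 0.12692317 0.1       ]]
```

Both cues agree: the axis is near (0.5785, -0.165), and station yaw is about -5.3° from both the pegs and the rails. The loose post is about 293 mm from the axis, so the bat has to slide about 148 mm. Next I'll cross-check with the side camera and work out the tool axes.

```bash
python3 - <<'E'
from h import *
o=bot.get_obs(); R=Ro.from_euler('xyz',o['tcp_rot'],degrees=True).as_matrix(); print("tool axes cols\n",R.round(3)); print(bot.pinch_z)
# cup rim top
p=cv2.imread("pics/top0.png"); d=np.load("top0.npy"); c=cloud("top",d)
for nm,(x,y) in dict(cup=(155,174),tumb=(153,228)).items():
    h=.058 if nm=="cup" else .1
    s=c[y-14:y+15,x-14:x+15].reshape(-1,3); s=s[abs(s[:,2]-h)<.008]
    (a,b),r=cv2.minEnclosingCircle(s[:,:2].astype(np.float32)); print(nm,len(s),a,b,r,s.mean(0))
c0=np.array([.5786,-.1649]); 
y=np.radians(-5.3); ex=np.array([np.cos(y),np.sin(y)]); ey=np.array([-ex[1],ex[0]])
pt=lambda a,b,z:np.r_[c0+a*ex+b*ey,z]
pts={"peg1":pt(-.15*.7071,.15*.7071,.085),"peg0":pt(.10607,.10607,.085),"peg2":pt(-.10607,-.10607,.085),"cap":pt(0,0,.127),"post":pt(0,.293,.1),"ring":pt(0,.216,.043),"laneend_l":pt(-.042,.178,.04),"laneend_r":pt(.042,.178,.04),"outer":pt(-.042,.368,.04),"outer_r":pt(.042,.368,.04),"cuprim":np.r_[.6045,.3676,.058]}
for n in("top","side"):
    im=cv2.imread(f"pics/{n}0.png"); im=cv2.resize(im,None,fx=4,fy=4,interpolation=cv2.INTER_CUBIC)
    for k,v in pts.items():
        u=proj(n,v)[0]; cv2.drawMarker(im,tuple(int(round(t)) for t in (u+.5)*4-.5),(0,0,255),cv2.MARKER_CROSS,12,1)
    if n=="side": a=im[540:1140,640:1440]
    else: a=im[520:1000,780:1580]
    cv2.imwrite(f"pics/{n}0_mk.png",a)
    if n=="side": cv2.imwrite("pics/side0_mk2.png",im[1000:1300,1100:1700])
E
```

```text
tool axes cols
 [[-0.001 -0.893  0.45 ]
 [-0.001  0.45   0.893]
 [-1.    -0.    -0.001]]
0.0187
cup 89 0.603644609451294 0.3652755320072174 0.0288811344653368 [0.60519842 0.36864889 0.05651294]
tumb 95 0.4380577802658081 0.3565436899662018 0.02992434985935688 [0.43908885 0.35868752 0.09927104]
```

View pics/side0_mk.png

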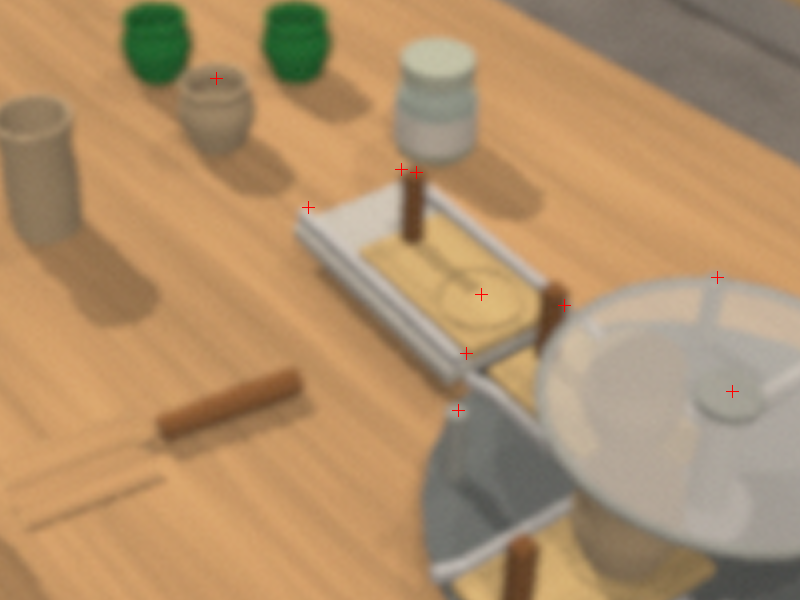

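View pics/top0_mk.png

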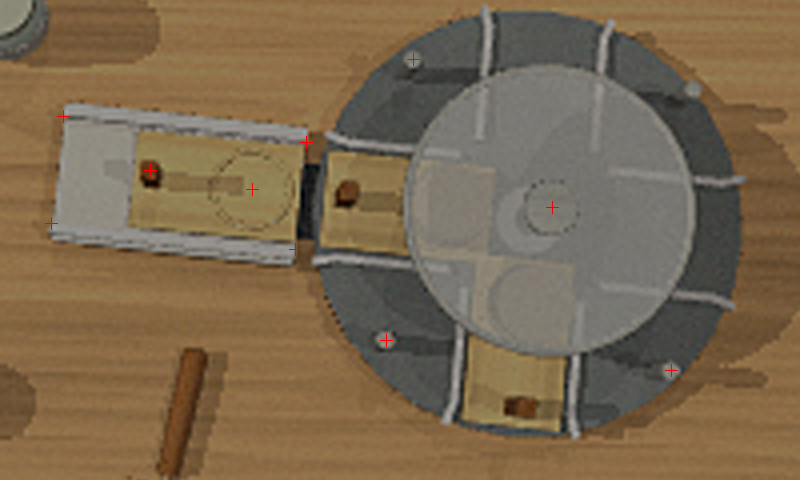

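The markers agree with both views to about 1 px (2–3 mm). Next I'll write a planner that converts world targets into tool shifts.

```bash
cat >> h.py <<'E'
C=np.array([.5786,-.1649]); Y=-5.3
def st(r,ang):  # polar in station frame -> world
    a=np.radians(ang+Y); return C+r*np.array([np.cos(a),np.sin(a)])
def plan(targets):  # list of (x,y,z,psi): psi world angle of tool z (deg)
    o=bot.get_obs(); R=Ro.from_euler('xyz',o['tcp_rot'],degrees=True).as_matrix()
    psi0=np.degrees(np.arctan2(R[1,2],R[0,2])); print("t",round(o['time'],2),"pos",o['ee_pos'].round(4),"psi",round(psi0,2),"tilt",np.round(R[:,0],4),"open",round(o['opening'],4),"F",o['wrist_force'].round(1),"q6",o['q'][5].round(1))
    for x,y,z,psi in targets:
        s=R.T@(np.array([x,y,z])-o['ee_pos'])*100; t=-(psi-psi0); t=(t+180)%360-180
        print([round(v,2) for v in s],round(t,1))
E
python3 - <<'E'
from h import *
p=st(.15,135); print(p)
plan([(*p,.15,39.7),(*p,.11,39.7),(*p,.057,39.7)])
E
```

```text
[ 0.48278483 -0.04949007]
t 0.1 pos [0.2474 0.491  0.2306] psi 63.25 tilt [-5.0e-04 -1.1e-03 -1.0e+00] open 0.0854 F [-0.5 -0.2  0. ] q6 90.0
[np.float64(8.11), np.float64(-45.34), np.float64(-37.66)] 23.6
[np.float64(12.11), np.float64(-45.34), np.float64(-37.66)] 23.6
[np.float64(17.41), np.float64(-45.34), np.float64(-37.65)] 23.6
```

>>> play_rows --rows '[[[4, -18, -15], 12, 4], [[8, -45.3, -37.7], 23.6, 4], [[8, -45.3, -37.7], 23.6, 4], [[8, -45.3, -37.7], 23.6, 4], [[8, -45.3, -37.7], 23.6, 4], [[8, -45.3, -37.7], 23.6, 4], [[8, -45.3, -37.7], 23.6, 4], [[8, -45.3, -37.7], 23.6, 4], [[8, -45.3, -37.7], 23.6, 4], [[8, -45.3, -37.7], 23.6, 4], [[8, -45.3, -37.7], 23.6, 4], [[8, -45.3, -37.7], 23.6, 4]]'

```text
time: 1.1
ee_pos: [0.4451, 0.0347, 0.1635]
tcp_rot: [-24.2, 90.0, 15.5]
wrist_force: [1.9, 0.3, -0.7]
opening: 0.0402
```

```bash
python3 - <<'E'
from h import *
p=st(.15,135)
plan([(*p,.15,39.7),(*p,.11,39.7),(*p,.057,39.7)])
E
```

```text
t 1.1 pos [0.4451 0.0347 0.1635] psi 39.65 tilt [ 3.e-04  1.e-04 -1.e+00] open 0.0402 F [ 1.9  0.3 -0.7] q6 54.8
[np.float64(1.35), np.float64(-8.88), np.float64(-2.47)] -0.0
[np.float64(5.35), np.float64(-8.88), np.float64(-2.47)] -0.0
[np.float64(10.65), np.float64(-8.88), np.float64(-2.48)] -0.0
```

>>> play_rows --rows '[[[0.5, -4, -1.2], 0, 4], [[1, -8, -2.2], 0, 4], [[1, -8, -2.2], 0, 4], [[1, -8, -2.2], 0, 4], [[1, -8, -2.2], 0, 4]]'

```text
time: 1.52
ee_pos: [0.4787, -0.0388, 0.1535]
tcp_rot: [122.3, 89.9, 161.9]
wrist_force: [0.8, -0.1, 0.6]
opening: 0.0399
```

```bash
python3 - <<'E'
from h import *
p=st(.15,135)
plan([(*p,.15,39.7),(*p,.11,39.7),(*p,.057,39.7)])
shot("side","1"); crop("side","1",200,420,130,330,3)
E
```

```text
t 1.52 pos [ 0.4787 -0.0388  0.1535] psi 39.6 tilt [-1.e-03  3.e-04 -1.e+00] open 0.0399 F [ 0.8 -0.1  0.6] q6 45.8
[np.float64(0.35), np.float64(-1.09), np.float64(-0.37)] -0.1
[np.float64(4.35), np.float64(-1.09), np.float64(-0.37)] -0.1
[np.float64(9.65), np.float64(-1.1), np.float64(-0.36)] -0.1
```

View pics/side1_c200_130.png

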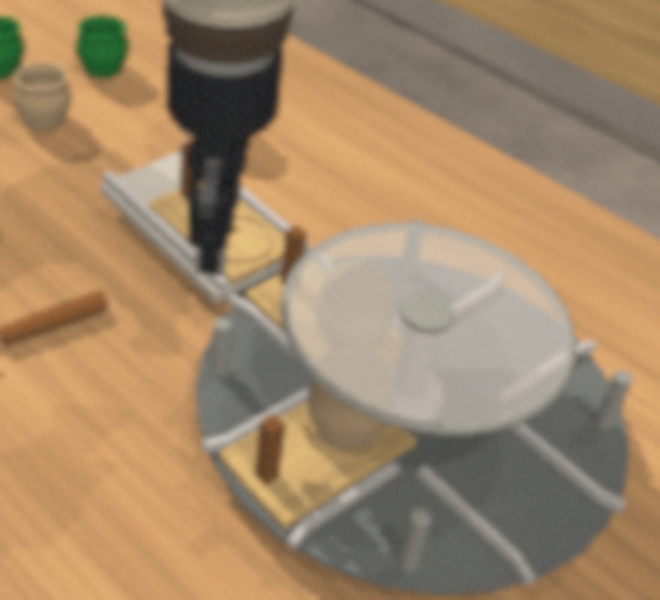

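The gripper tip is at crop pixel (210,270), just above peg1 at (222,325), and the way down is clear. I'll align, lower and close loosely round the peg.

>>> play_rows --rows '[[[2, -1.1, -0.4], 0, 4], [[5, -1.1, -0.4], 0, 4], [[7.5, -1.1, -0.4], 0, 4], [[9.6, -1.1, -0.4], 0, 4], [[9.6, -1.1, -0.4], 0, 3], [[9.6, -1.1, -0.4], 0, 1.8], [[9.6, -1.1, -0.4], 0, 1.8], [[9.6, -1.1, -0.4], 0, 1.8], [[9.6, -1.1, -0.4], 0, 1.8]]' --squeeze 30

```text
time: 2.32
ee_pos: [0.4839, -0.0497, 0.0594]
tcp_rot: [-45.5, 89.9, -5.8]
wrist_force: [0.7, 0.1, 0.0]
opening: 0.0182
```

```bash
python3 - <<'E'
from h import *
T=[]
for a in np.linspace(135,226,25)[1:13]: T.append((*st(.15,a),.057,a+Y+90-180))
plan(T)
shot("side","2"); crop("side","2",200,420,130,330,3)
E
```

```text
t 2.32 pos [ 0.4839 -0.0497  0.0594] psi 39.68 tilt [ 2.4e-03 -2.0e-04 -1.0e+00] open 0.0182 F [0.7 0.1 0. ] q6 44.5
[np.float64(0.24), np.float64(0.05), np.float64(-1.06)] -3.8
[np.float64(0.24), np.float64(-0.05), np.float64(-2.05)] -7.6
[np.float64(0.24), np.float64(-0.21), np.float64(-3.03)] -11.4
[np.float64(0.24), np.float64(-0.44), np.float64(-4.0)] -15.2
[np.float64(0.24), np.float64(-0.73), np.float64(-4.95)] -19.0
[np.float64(0.24), np.float64(-1.09), np.float64(-5.87)] -22.8
[np.float64(0.23), np.float64(-1.5), np.float64(-6.77)] -26.6
[np.float64(0.23), np.float64(-1.97), np.float64(-7.65)] -30.4
[np.float64(0.23), np.float64(-2.5), np.float64(-8.49)] -34.1
[np.float64(0.23), np.float64(-3.09), np.float64(-9.29)] -37.9
[np.float64(0.23), np.float64(-3.72), np.float64(-10.05)] -41.7
[np.float64(0.23), np.float64(-4.41), np.float64(-10.77)] -45.5
```

View pics/side2_c200_130.png

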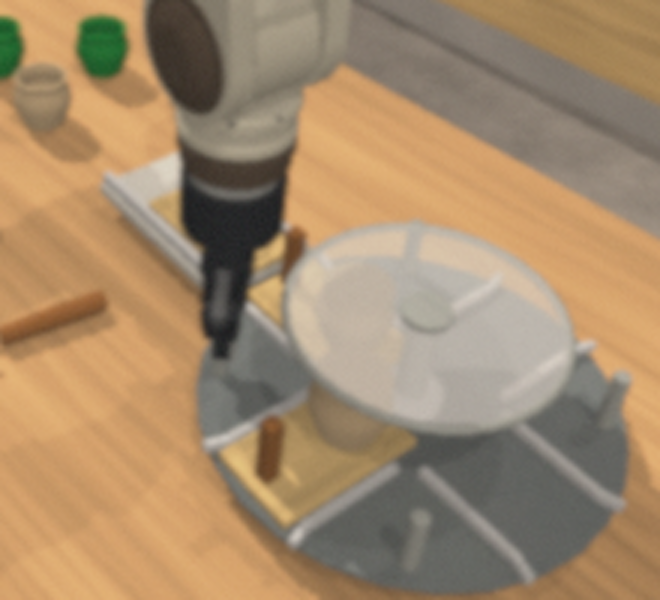

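The fingers now enclose peg1 at crop pixel (222,350), and the cover is clear. Now the first half of the turn.

>>> play_rows --rows '[[[0.1, 0.05, -1.05], -3.8, 1.8], [[0.1, -0.05, -2.05], -7.6, 1.8], [[0.1, -0.2, -3.05], -11.4, 1.8], [[0.1, -0.45, -4.0], -15.2, 1.8], [[0.1, -0.75, -4.95], -19, 1.8], [[0.1, -1.1, -5.85], -22.8, 1.8], [[0.1, -1.5, -6.75], -26.6, 1.8], [[0.1, -1.95, -7.65], -30.4, 1.8], [[0.1, -2.5, -8.5], -34.1, 1.8], [[0.1, -3.1, -9.3], -37.9, 1.8], [[0.1, -3.7, -10.05], -41.7, 1.8], [[0.1, -4.4, -10.75], -45.5, 1.8]]'

```text
time: 3.37
ee_pos: [0.4284, -0.1528, 0.0575]
tcp_rot: [-92.3, 89.9, -6.9]
wrist_force: [-0.8, 0.7, -0.1]
opening: 0.0179
```

```bash
python3 - <<'E'
from h import *
p=bot.get_obs()['ee_pos'][:2]-C; print(np.hypot(*p),(np.degrees(np.arctan2(p[1],p[0]))-Y)%360)
T=[]
for a in np.linspace(135,226,25)[13:]: T.append((*st(.15,a),.057,a+Y+90-180))
plan(T)
E
```

```text
0.150698704248432 180.703743199782
t 3.37 pos [ 0.4284 -0.1528  0.0575] psi 85.34 tilt [ 1.e-03 -1.e-04 -1.e+00] open 0.0179 F [-0.8  0.7 -0.1] q6 -15.0
[np.float64(0.05), np.float64(-0.1), np.float64(-0.94)] -3.7
[np.float64(0.05), np.float64(-0.2), np.float64(-1.93)] -7.4
[np.float64(0.05), np.float64(-0.36), np.float64(-2.91)] -11.2
[np.float64(0.05), np.float64(-0.58), np.float64(-3.87)] -15.0
[np.float64(0.05), np.float64(-0.87), np.float64(-4.82)] -18.8
[np.float64(0.06), np.float64(-1.22), np.float64(-5.75)] -22.6
[np.float64(0.06), np.float64(-1.63), np.float64(-6.65)] -26.4
[np.float64(0.06), np.float64(-2.1), np.float64(-7.53)] -30.2
[np.float64(0.06), np.float64(-2.63), np.float64(-8.37)] -34.0
[np.float64(0.06), np.float64(-3.21), np.float64(-9.17)] -37.8
[np.float64(0.06), np.float64(-3.85), np.float64(-9.94)] -41.6
[np.float64(0.06), np.float64(-4.53), np.float64(-10.66)] -45.4
```

>>> play_rows --rows '[[[0, -0.05, -0.95], -3.7, 1.8], [[0, -0.15, -1.95], -7.4, 1.8], [[0, -0.35, -2.9], -11.2, 1.8], [[0, -0.55, -3.9], -15, 1.8], [[0, -0.85, -4.8], -18.8, 1.8], [[0, -1.2, -5.75], -22.6, 1.8], [[0, -1.6, -6.65], -26.4, 1.8], [[0, -2.1, -7.55], -30.2, 1.8], [[0, -2.6, -8.4], -34, 1.8], [[0, -3.2, -9.2], -37.8, 1.8], [[0, -3.8, -9.95], -41.6, 1.8], [[0, -4.5, -10.65], -45.4, 1.8]]'

```text
time: 4.37
ee_pos: [0.4646, -0.2629, 0.0575]
tcp_rot: [-157.0, 90.0, -26.2]
wrist_force: [0.5, 0.5, 0.1]
opening: 0.0179
```

>>> play_rows --rows '[[[0, 0, 0], 0, 1.8], [[0, 0, 0], 0, 3], [[0, 0, 0], 0, 4], [[0, 0, 0], 0, 4], [[-3, 0, 0], 0, 4], [[-6, 0, 0], 0, 4], [[-10, 0, 0], 0, 4], [[-12, 0, 0], 0, 5]]'

```text
time: 5.03
ee_pos: [0.4645, -0.2622, 0.1813]
tcp_rot: [-160.1, 89.8, -29.6]
wrist_force: [0.8, -1.4, 0.6]
opening: 0.0496
```

```bash
python3 - <<'E'
from h import *
plan([(*st(.15,180),.18,90)])
shot("top","3"); crop("top","3",200,390,120,245,4)
E
```

```text
t 5.03 pos [ 0.4645 -0.2622  0.1813] psi 130.5 tilt [ 0.0037 -0.0021 -1.    ] open 0.0496 F [ 0.8 -1.4  0.6] q6 -69.9
[np.float64(0.1), np.float64(-4.54), np.float64(10.75)] 40.5
```

View pics/top3_c200_120.png

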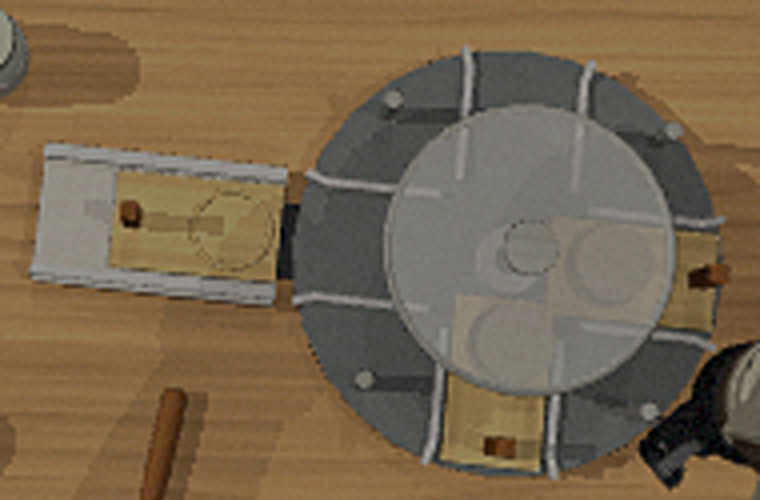

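The carousel has turned 90° counter-clockwise and sits in its detent. The pegs are back at the same pixels, and the empty bay is at the left, facing the lane. Now for the cup.

```bash
python3 - <<'E'
from h import *
plan([(.604,.367,.16,45)])
E
```

```text
t 5.08 pos [ 0.4655 -0.2627  0.1842] psi 130.51 tilt [ 0.0074 -0.0041 -1.    ] open 0.0502 F [-1.3  1.   2.2] q6 -70.0
[np.float64(2.27), np.float64(-51.43), np.float64(38.9)] 85.5
```

>>> play_rows --rows '[[[0, -3, 2], 7, 6], [[0, -6, 5], 14, 8.5], [[1, -51, 39], 85.5, 8.5], [[1, -51, 39], 85.5, 8.5], [[1, -51, 39], 85.5, 8.5], [[1, -51, 39], 85.5, 8.5], [[1, -51, 39], 85.5, 8.5], [[1, -51, 39], 85.5, 8.5], [[1, -51, 39], 85.5, 8.5], [[1, -51, 39], 85.5, 8.5], [[1, -51, 39], 85.5, 8.5], [[1, -51, 39], 85.5, 8.5]]'

```text
time: 6.08
ee_pos: [0.5581, 0.1824, 0.1704]
tcp_rot: [-42.1, 90.0, 9.4]
wrist_force: [1.7, -0.5, 0.4]
opening: 0.0848
```

```bash
python3 - <<'E'
from h import *
plan([(.604,.367,.16,45)])
E
```

```text
t 6.08 pos [0.5581 0.1824 0.1704] psi 51.53 tilt [ 5.e-04  1.e-04 -1.e+00] open 0.0848 F [ 1.7 -0.5  0.4] q6 56.6
[np.float64(1.04), np.float64(7.89), np.float64(17.31)] 6.5
```

>>> play_rows --rows '[[[0.5, 3, 7], 5, 8.5], [[1, 7, 16], 6.5, 8.5], [[1, 7, 16], 6.5, 8.5], [[1, 7, 16], 6.5, 8.5], [[1, 7, 16], 6.5, 8.5], [[1, 7, 16], 6.5, 8.5], [[1, 7, 16], 6.5, 8.5], [[1, 7, 16], 6.5, 8.5], [[1, 7, 16], 6.5, 8.5], [[1, 7, 16], 6.5, 8.5]]'

```text
time: 6.92
ee_pos: [0.6022, 0.3481, 0.1612]
tcp_rot: [-21.5, 89.9, 23.8]
wrist_force: [-0.1, 0.8, 0.0]
opening: 0.0852
```

```bash
python3 - <<'E'
from h import *
plan([(.604,.367,.13,45),(.604,.367,.008,45)])
shot("side","4"); crop("side","4",120,300,60,210,4)
E
```

```text
t 6.92 pos [0.6022 0.3481 0.1612] psi 45.32 tilt [ 1.e-03  4.e-04 -1.e+00] open 0.0852 F [-0.1  0.8  0. ] q6 74.7
[np.float64(3.12), np.float64(1.2), np.float64(1.47)] 0.3
[np.float64(15.32), np.float64(1.21), np.float64(1.46)] 0.3
```

View pics/side4_c120_60.png

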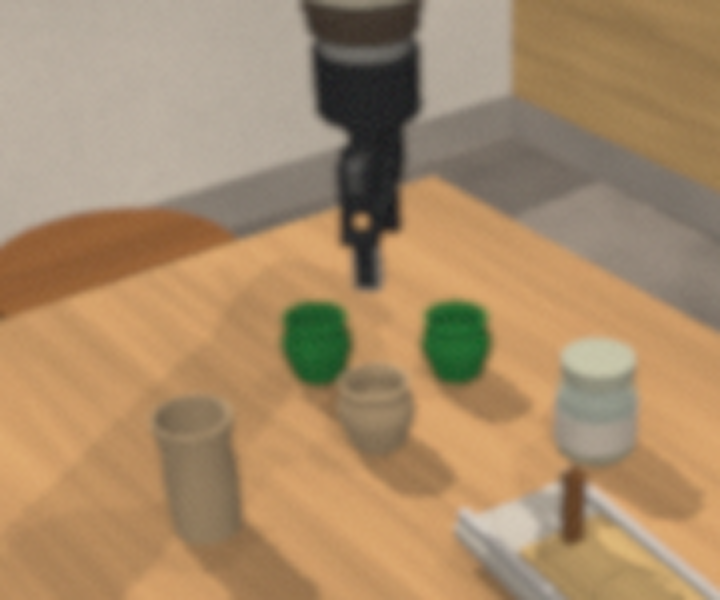

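The open gripper hangs above the squat cup at crop pixel (375,400), with the fingers lined up along the camera's view and the green cups to either side. I'll align over it and go down.

>>> play_rows --rows '[[[2, 0.8, 0.9], 0.3, 8.5], [[4, 1.2, 1.5], 0.3, 8.5], [[5.5, 1.2, 1.5], 0.3, 8.5], [[7, 1.2, 1.5], 0.3, 8.5], [[7, 1.2, 1.5], 0.3, 8.5], [[9, 1.2, 1.5], 0.3, 8.5], [[11, 1.2, 1.5], 0.3, 8.5], [[13, 1.2, 1.5], 0.3, 8.5], [[15, 1.2, 1.5], 0.3, 8.5], [[15, 1.2, 1.5], 0.3, 8.5], [[15, 1.2, 1.5], 0.3, 8.5]]'

```text
time: 7.88
ee_pos: [0.6038, 0.3679, 0.0105]
tcp_rot: [166.4, 89.9, -148.5]
wrist_force: [0.4, -0.6, 1.0]
opening: 0.0851
```

```bash
python3 - <<'E'
from h import *
plan([(.604,.367,.008,45)])
shot("side","5"); crop("side","5",120,300,60,210,4)
shot("top","5"); crop("top","5",100,260,120,270,4)
E
```

```text
t 7.88 pos [0.6038 0.3679 0.0105] psi 45.08 tilt [-1.e-03 -6.e-04 -1.e+00] open 0.0851 F [ 0.4 -0.6  1. ] q6 76.3
[np.float64(0.25), np.float64(-0.08), np.float64(-0.04)] 0.1
```

View pics/side5_c120_60.png

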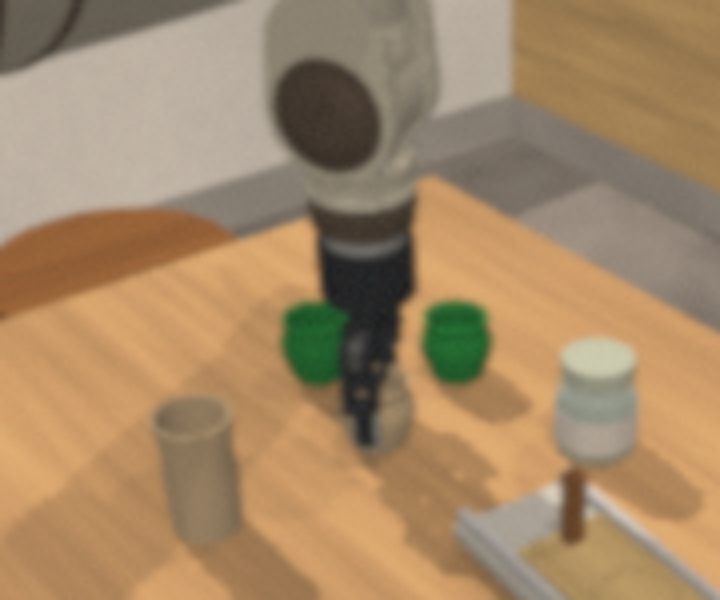

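View pics/top5_c100_120.png

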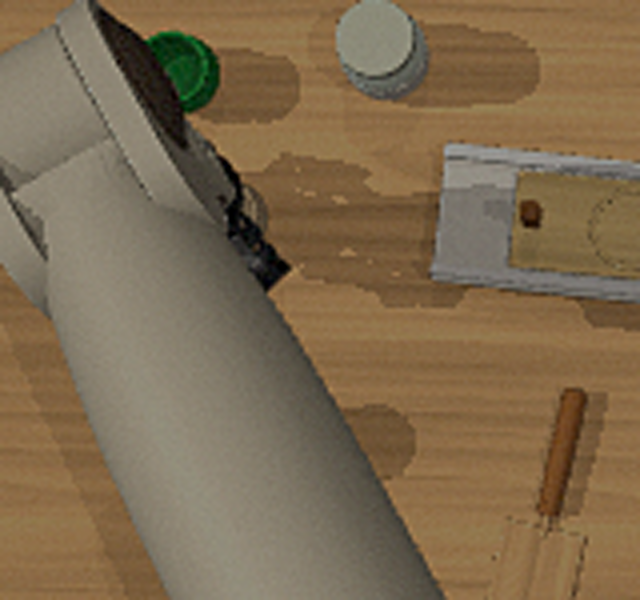

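The cup is undisturbed between the fingers. I'll go down a few mm more so the pads meet the belly, then close.

>>> play_rows --rows '[[[0.6, -0.1, 0], 0, 8.5], [[0.6, -0.1, 0], 0, 7.5], [[0.6, -0.1, 0], 0, 5], [[0.6, -0.1, 0], 0, 5], [[0.6, -0.1, 0], 0, 5], [[0.6, -0.1, 0], 0, 5], [[0.6, -0.1, 0], 0, 5], [[0.6, -0.1, 0], 0, 5], [[0.6, -0.1, 0], 0, 5]]' --squeeze 35

```text
time: 8.73
ee_pos: [0.6051, 0.3679, 0.0053]
tcp_rot: [-21.9, 89.9, 23.2]
wrist_force: [-0.3, -0.7, 5.6]
opening: 0.0626
```

>>> play_rows --rows '[[[-1, 0, 0], 0, 5], [[-3, 0, 0], 0, 5], [[-6, 0, 0], 0, 5], [[-9, 0, 0], 0, 5], [[-11, 0, 0], 0, 5], [[-11, 0, 0], 0, 5], [[-11, 0, 0], 0, 5]]'

```text
time: 9.32
ee_pos: [0.6053, 0.3682, 0.1159]
tcp_rot: [-12.0, 89.9, 33.1]
wrist_force: [0.4, 0.0, -2.4]
opening: 0.0628
```

```bash
python3 - <<'E'
from h import *
r=st(.216,90); print(r)
plan([(*r,.115,45)])
shot("side","6"); crop("side","6",120,300,60,210,4)
E
```

```text
[0.59855205 0.05017653]
t 9.32 pos [0.6053 0.3682 0.1159] psi 45.12 tilt [ 0.0022  0.0014 -1.    ] open 0.0628 F [ 0.4  0.  -2.4] q6 76.2
[np.float64(0.04), np.float64(-21.97), np.float64(-23.01)] 0.1
```

View pics/side6_c120_60.png

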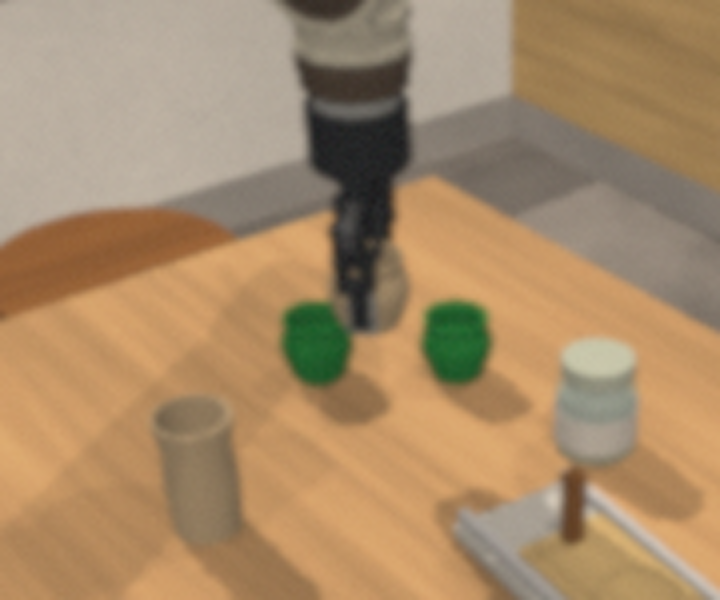

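The cup is lifted and level. I'll carry it over the ring, raised 3 cm so it clears the post.

>>> play_rows --rows '[[[-2, -1, -1], 0, 5], [[-3, -3, -3.1], 0, 5], [[-3, -5, -5.2], 0, 5], [[-3, -7, -7.3], 0, 5], [[-3, -9, -9.4], 0, 5], [[-3, -11, -11.5], 0, 5], [[-3, -13, -13.6], 0, 5], [[-3, -15, -15.7], 0, 5], [[-3, -17, -17.8], 0, 5], [[-3, -19, -19.9], 0, 5], [[-3, -21, -22], 0, 5], [[-3, -22, -23], 0, 5]]'

```text
time: 10.37
ee_pos: [0.5972, 0.0467, 0.1425]
tcp_rot: [150.9, 89.8, -164.1]
wrist_force: [0.6, 0.8, -1.4]
opening: 0.0629
```

>>> play_rows --rows '[[[0, 0, 0], 0, 5], [[0, 0, 0], 0, 5], [[0, 0, 0], 0, 5], [[0, 0, 0], 0, 5]]'

```text
time: 10.7
ee_pos: [0.5981, 0.0507, 0.1437]
tcp_rot: [121.0, 90.0, 166.2]
wrist_force: [-0.6, 0.2, -0.8]
opening: 0.0628
```

```bash
python3 - <<'E'
from h import *
r=st(.216,90)
plan([(*r,.06,45),(*r,.0465,45)])
shot("side","7"); crop("side","7",200,360,130,280,4)
E
```

```text
t 10.7 pos [0.5981 0.0507 0.1437] psi 45.18 tilt [-8.e-04  2.e-04 -1.e+00] open 0.0628 F [-0.6  0.2 -0.8] q6 49.7
[np.float64(8.37), np.float64(-0.07), np.float64(-0.01)] 0.2
[np.float64(9.72), np.float64(-0.07), np.float64(-0.01)] 0.2
```

View pics/side7_c200_130.png

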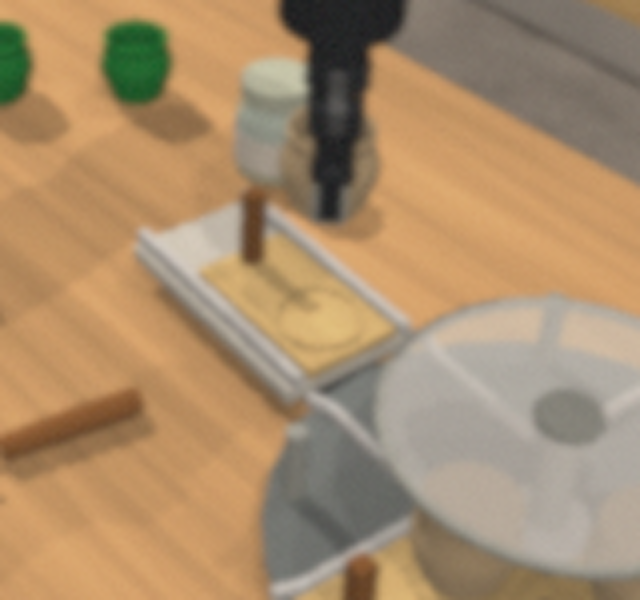

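The cup is above the ring, at crop pixel (330,165) against the ring at (320,318). I'll check both the ring and the held cup by projection before lowering.

```bash
python3 - <<'E'
from h import *
f=lambda u:(np.array(u)+.5)*4-.5-np.array([800,520])
t=bot.get_obs()['ee_pos']
print("cup belly",f(proj("side",[t[0],t[1],t[2]-.0053+.028])[0]),"foot",f(proj("side",[t[0],t[1],t[2]-.0053])[0]))
a=np.radians(np.arange(0,360,60)); ring=np.c_[st(.216,90)[0]+.032*np.cos(a),st(.216,90)[1]+.032*np.sin(a),np.full(6,.043)]
print("ring pts",f(proj("side",ring)).round(0).tolist())
im=cv2.imread("pics/side7_c200_130.png")
a=np.radians(np.arange(0,360,10)); ring=np.c_[st(.216,90)[0]+.032*np.cos(a),st(.216,90)[1]+.032*np.sin(a),np.full(36,.043)]
belly=np.c_[t[0]+.032*np.cos(a),t[1]+.032*np.sin(a),np.full(36,t[2]-.0053+.028)]
for P,c in((ring,(0,0,255)),(belly,(255,0,0))):
    for u in f(proj("side",P)): cv2.circle(im,tuple(int(round(v)) for v in u),1,c,-1)
cv2.imwrite("pics/side7_mk.png",im[80:400,200:460].repeat(2,0).repeat(2,1)[:600])
E
```

```text
cup belly [330.5384079  165.55085181] foot [327.98598686 201.37618017]
ring pts [[354.0, 295.0], [310.0, 285.0], [276.0, 304.0], [286.0, 334.0], [332.0, 345.0], [366.0, 325.0]]
```

View pics/side7_mk.png

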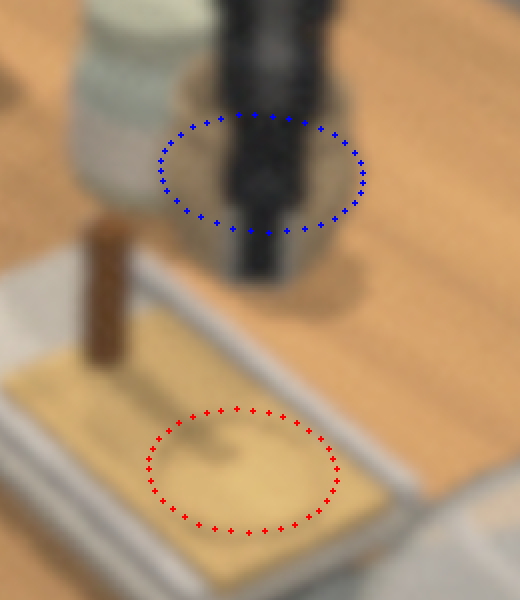

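The projected outlines match the ring and the cup belly to within about 2 mm, and the foot has 6 mm of play. I'll lower it and release gently.

>>> play_rows --rows '[[[2, 0, 0], 0, 5], [[4, 0, 0], 0, 5], [[6, 0, 0], 0, 5], [[7.5, 0, 0], 0, 5], [[8.5, 0, 0], 0, 5], [[9.2, 0, 0], 0, 5], [[9.6, 0, 0], 0, 5], [[9.6, 0, 0], 0, 5], [[9.6, 0, 0], 0, 5], [[9.6, 0, 0], 0, 5]]'

```text
time: 11.58
ee_pos: [0.5989, 0.0497, 0.0493]
tcp_rot: [-40.1, 89.9, 5.0]
wrist_force: [-0.7, 0.3, -0.9]
opening: 0.0625
```

```bash
python3 - <<'E'
from h import *
r=st(.216,90)
plan([(*r,.0453,45)])
shot("side","8"); crop("side","8",200,360,130,280,4)
E
```

```text
t 11.58 pos [0.5989 0.0497 0.0493] psi 45.12 tilt [ 1.5e-03  1.0e-04 -1.0e+00] open 0.0625 F [-0.7  0.3 -0.9] q6 49.6
[np.float64(0.4), np.float64(0.06), np.float64(0.01)] 0.1
```

View pics/side8_c200_130.png

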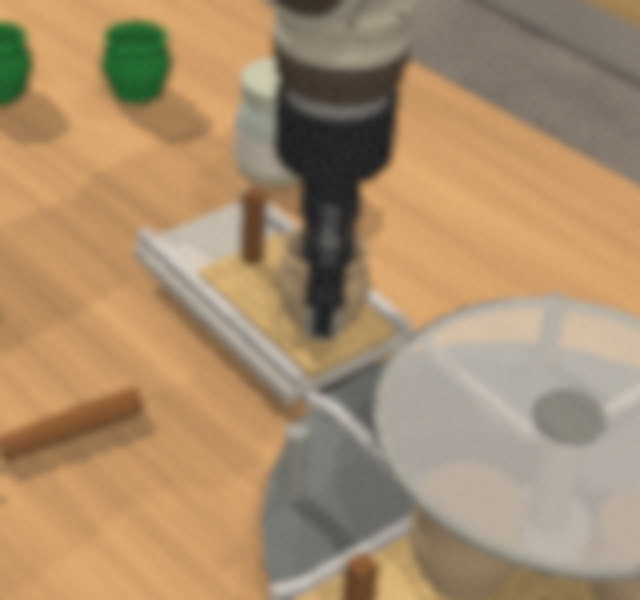

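>>> play_rows --rows '[[[0.1, 0, 0], 0, 5], [[0.2, 0, 0], 0, 5], [[0.3, 0, 0], 0, 5], [[0.35, 0, 0], 0, 5], [[0.35, 0, 0], 0, 5], [[0.35, 0, 0], 0, 5]]'

```text
time: 12.13
ee_pos: [0.5984, 0.0495, 0.0452]
tcp_rot: [-48.4, 90.0, -3.3]
wrist_force: [-1.3, -0.8, 5.6]
opening: 0.063
```

There's light contact at 5.6 N, so the cup is resting on the bat. I'll release it and lift off.

>>> play_rows --rows '[[[0, 0, 0], 0, 6.5], [[0, 0, 0], 0, 7], [[0, 0, 0], 0, 7.6], [[0, 0, 0], 0, 8.4], [[0, 0, 0], 0, 8.4], [[0, 0, 0], 0, 8.4], [[-1, 0, 0], 0, 8.4], [[-3, 0, 0], 0, 8.4], [[-6, 0, 0], 0, 8.4], [[-9, 0, 0], 0, 8.4], [[-12, 0, 0], 0, 8.4], [[-12, 0, 0], 0, 8.4]]'

```text
time: 13.13
ee_pos: [0.6003, 0.0498, 0.1723]
tcp_rot: [-40.5, 89.5, 4.7]
wrist_force: [0.8, 0.2, 1.4]
opening: 0.0842
```

```bash
python3 - <<'E'
from h import *
p=st(.293,90); print(p)
plan([(*p,.16,-5.3),(*p,.063,-5.3)])
shot("side","9"); crop("side","9",200,360,130,280,4)
shot("top","9"); crop("top","9",200,390,120,245,4)
E
```

```text
[0.60566458 0.12684734]
t 13.13 pos [0.6003 0.0498 0.1723] psi 45.12 tilt [ 9.2e-03  8.0e-04 -1.0e+00] open 0.0842 F [0.8 0.2 1.4] q6 49.6
[np.float64(1.24), np.float64(5.07), np.float64(5.83)] 50.4
[np.float64(10.94), np.float64(5.12), np.float64(5.77)] 50.4
```

View pics/side9_c200_130.png

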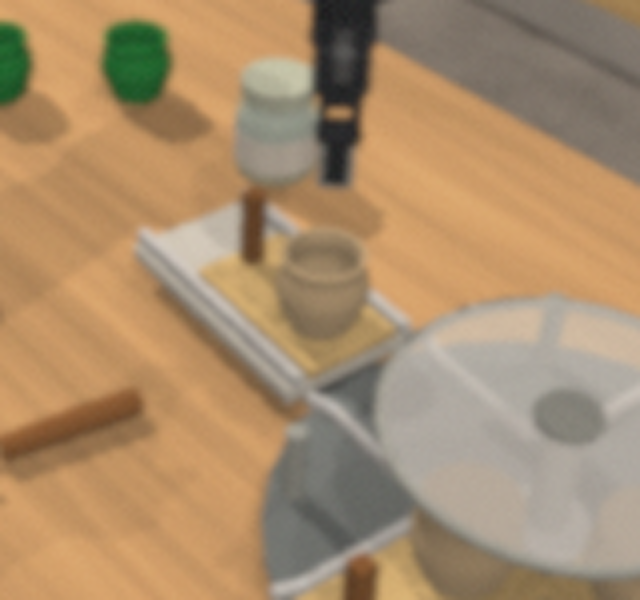

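View pics/top9_c200_120.png

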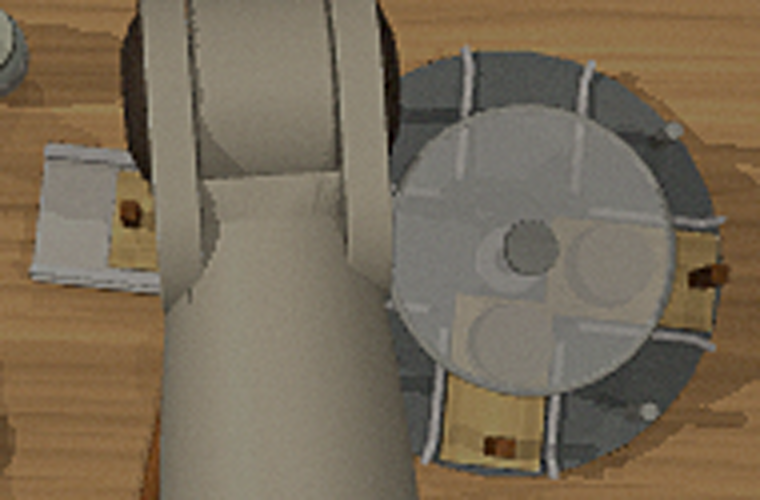

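The cup stands upright in the ring, with its foot at crop pixel (322,322) against the ring centre at (320,318). Now I'll move over the post, with the jaws across the lane.

>>> play_rows --rows '[[[0, 1.5, 1.5], 7, 6], [[0, 5, 5.8], 50.4, 4], [[0, 5, 5.8], 50.4, 4], [[0, 5, 5.8], 50.4, 4], [[0, 5, 5.8], 50.4, 4], [[0, 5, 5.8], 50.4, 4], [[0, 5, 5.8], 50.4, 4], [[0, 5, 5.8], 50.4, 4], [[0, 5, 5.8], 50.4, 4], [[0, 5, 5.8], 50.4, 4], [[0, 5, 5.8], 50.4, 4]]'

```text
time: 14.15
ee_pos: [0.6036, 0.1259, 0.1643]
tcp_rot: [-163.2, 90.0, -168.3]
wrist_force: [0.4, -0.3, 0.0]
opening: 0.0401
```

```bash
python3 - <<'E'
from h import *
p=st(.293,90)
plan([(*p,.063,-5.3)])
shot("side","10"); crop("side","10",200,360,130,280,4)
shot("top","10"); crop("top","10",200,390,120,245,4)
E
```

```text
t 14.15 pos [0.6036 0.1259 0.1643] psi -5.12 tilt [-6.e-04 -1.e-04 -1.e+00] open 0.0401 F [ 0.4 -0.3  0. ] q6 106.9
[np.float64(10.13), np.float64(0.12), np.float64(0.2)] 0.2
```

View pics/side10_c200_130.png

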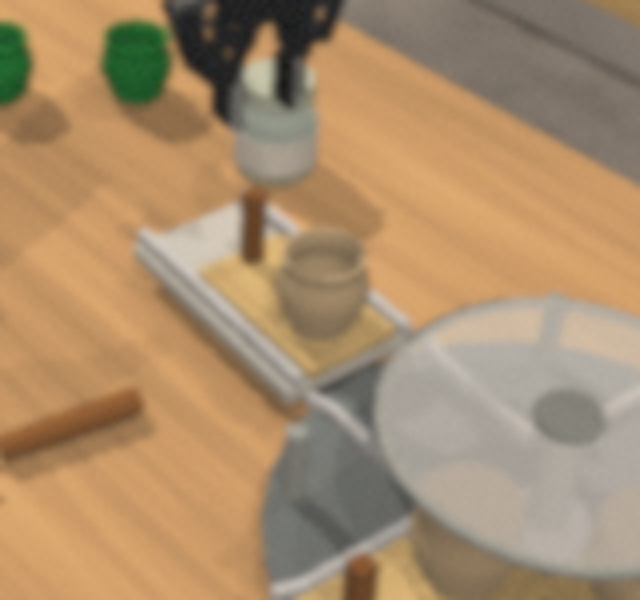

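View pics/top10_c200_120.png

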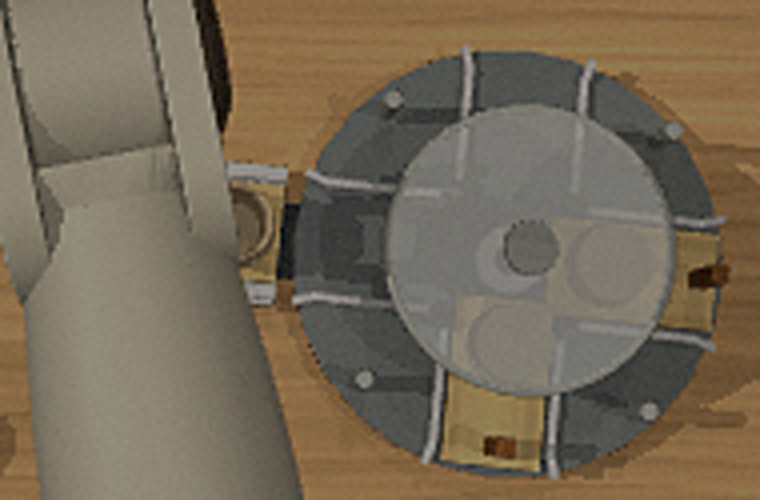

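The fingertips at (225,118) and (290,100) straddle the post at (253,195). I'll go down and close on it.

>>> play_rows --rows '[[[2, 0.1, 0.2], 0, 4], [[4, 0.1, 0.2], 0, 4], [[6, 0.1, 0.2], 0, 4], [[8, 0.1, 0.2], 0, 4], [[9.5, 0.1, 0.2], 0, 4], [[10, 0.1, 0.2], 0, 4], [[10, 0.1, 0.2], 0, 3], [[10, 0.1, 0.2], 0, 2], [[10, 0.1, 0.2], 0, 1.7], [[10, 0.1, 0.2], 0, 1], [[10, 0.1, 0.2], 0, 1], [[10, 0.1, 0.2], 0, 1]]' --squeeze 25

```text
time: 15.25
ee_pos: [0.6066, 0.127, 0.0662]
tcp_rot: [20.1, 89.9, 14.8]
wrist_force: [-1.0, -0.8, 6.2]
opening: 0.0135
```

```bash
python3 - <<'E'
from h import *
plan([(*st(.293-i*.0124,90),.064,-5.3) for i in range(0,13)])
shot("side","11"); crop("side","11",200,360,130,280,4)
E
```

```text
t 15.25 pos [0.6066 0.127  0.0662] psi -5.29 tilt [ 2.2e-03  6.0e-04 -1.0e+00] open 0.0135 F [-1.  -0.8  6.2] q6 107.1
[np.float64(0.22), np.float64(-0.02), np.float64(-0.09)] 0.0
[np.float64(0.22), np.float64(-1.26), np.float64(-0.09)] 0.0
[np.float64(0.22), np.float64(-2.5), np.float64(-0.09)] 0.0
[np.float64(0.22), np.float64(-3.74), np.float64(-0.09)] 0.0
[np.float64(0.22), np.float64(-4.98), np.float64(-0.09)] 0.0
[np.float64(0.22), np.float64(-6.22), np.float64(-0.09)] 0.0
[np.float64(0.22), np.float64(-7.46), np.float64(-0.09)] 0.0
[np.float64(0.22), np.float64(-8.7), np.float64(-0.09)] 0.0
[np.float64(0.22), np.float64(-9.94), np.float64(-0.09)] 0.0
[np.float64(0.22), np.float64(-11.18), np.float64(-0.09)] 0.0
[np.float64(0.21), np.float64(-12.42), np.float64(-0.09)] 0.0
[np.float64(0.21), np.float64(-13.66), np.float64(-0.09)] 0.0
[np.float64(0.21), np.float64(-14.9), np.float64(-0.09)] 0.0
```

View pics/side11_c200_130.png

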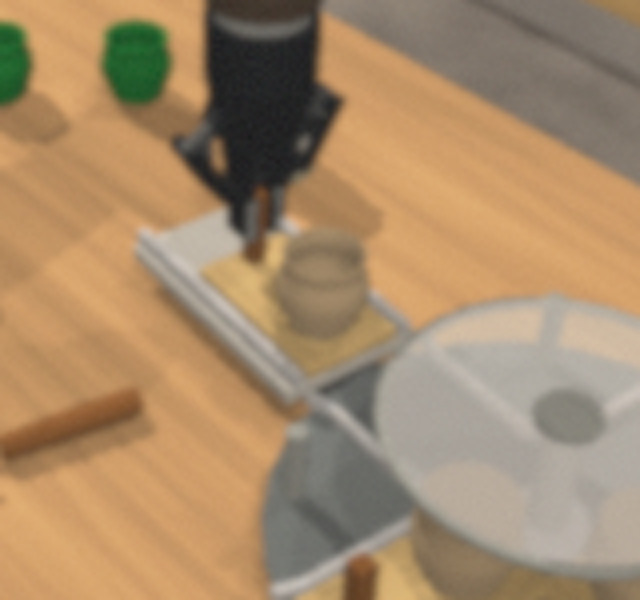

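The post is gripped at a 13.5 mm opening and the cup hasn't moved. Now I'll slide the carrier in smoothly, starting with the first half.

>>> play_rows --rows '[[[-0.05, -0.1, -0.05], 0, 1], [[-0.05, -0.4, -0.05], 0, 1], [[-0.05, -0.8, -0.05], 0, 1], [[-0.05, -1.4, -0.05], 0, 1], [[-0.05, -2.1, -0.05], 0, 1], [[-0.05, -2.8, -0.05], 0, 1], [[-0.05, -3.5, -0.05], 0, 1], [[-0.05, -4.2, -0.05], 0, 1], [[-0.05, -4.9, -0.05], 0, 1], [[-0.05, -5.5, -0.05], 0, 1], [[-0.05, -5.9, -0.05], 0, 1], [[-0.05, -6, -0.05], 0, 1]]'

```text
time: 16.3
ee_pos: [0.6003, 0.067, 0.0662]
tcp_rot: [41.0, 89.9, 35.8]
wrist_force: [0.2, 5.3, 5.9]
opening: 0.0139
```

```bash
python3 - <<'E'
from h import *
plan([(*st(.145,90),.064,-5.3)])
p=bot.get_obs()['ee_pos'][:2]-C; print(np.hypot(*p),np.degrees(np.arctan2(p[1],p[0]))-Y)
shot("side","12"); crop("side","12",220,400,150,300,4)
E
```

```text
t 16.3 pos [0.6003 0.067  0.0662] psi -5.29 tilt [ 0.0017  0.0012 -1.    ] open 0.0139 F [0.2 5.3 5.9] q6 101.6
[np.float64(0.21), np.float64(-8.79), np.float64(-0.02)] 0.0
0.23287396699076957 89.95102544189619
```

View pics/side12_c220_150.png

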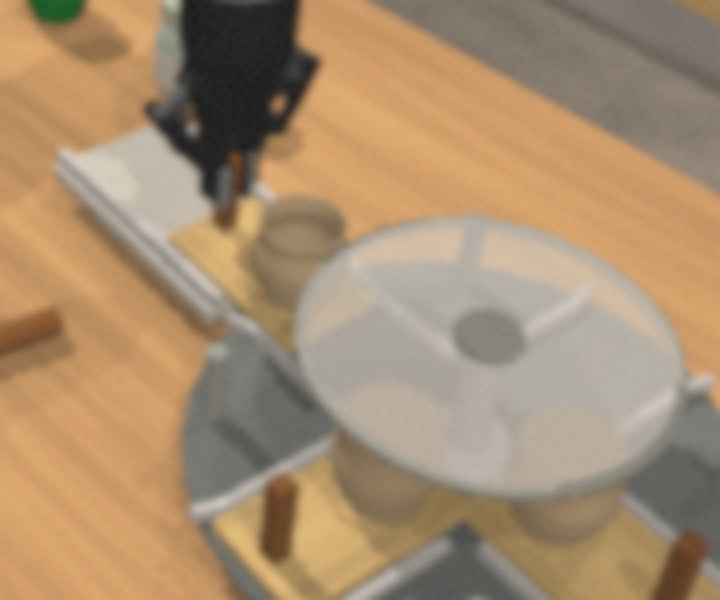

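The front of the bat has crossed the gap into the bay and the cup is steady; sliding drag is about 5 N. I'll continue towards home.

>>> play_rows --rows '[[[-0.05, -0.2, 0], 0, 1], [[-0.05, -0.6, 0], 0, 1], [[-0.05, -1.2, 0], 0, 1], [[-0.05, -1.9, 0], 0, 1], [[-0.05, -2.7, 0], 0, 1], [[-0.05, -3.5, 0], 0, 1], [[-0.05, -4.3, 0], 0, 1], [[-0.05, -5.1, 0], 0, 1], [[-0.05, -5.9, 0], 0, 1], [[-0.05, -6.7, 0], 0, 1], [[-0.05, -7.2, 0], 0, 1], [[-0.05, -7.5, 0], 0, 1]]'

```text
time: 17.35
ee_pos: [0.5931, -0.0082, 0.0662]
tcp_rot: [43.1, 89.9, 37.8]
wrist_force: [0.2, 5.1, 5.8]
opening: 0.0134
```

>>> play_rows --rows '[[[0, -0.1, 0], 0, 1], [[0, -0.3, 0], 0, 1], [[0, -0.6, 0], 0, 1], [[0, -0.9, 0], 0, 1], [[0, -1.1, 0], 0, 1], [[0, -1.1, 0], 0, 1], [[0, -1.1, 0], 0, 1]]'

```text
time: 17.93
ee_pos: [0.5931, -0.0152, 0.067]
tcp_rot: [69.8, 89.5, 64.6]
wrist_force: [3.8, 22.0, 8.9]
opening: 0.014
```

```bash
python3 - <<'E'
from h import *
plan([(*st(.145,90),.064,-5.3)])
p=bot.get_obs()['ee_pos'][:2]-C; print(np.hypot(*p),np.degrees(np.arctan2(p[1],p[0]))-Y)
shot("side","13"); crop("side","13",220,400,150,300,4)
shot("top","13"); crop("top","13",200,390,120,245,4)
E
```

```text
t 17.93 pos [ 0.5931 -0.0152  0.067 ] psi -5.14 tilt [ 0.0034  0.0071 -1.    ] open 0.014 F [ 3.8 22.   8.9] q6 93.5
[np.float64(0.3), np.float64(-0.54), np.float64(-0.07)] 0.2
0.1504050323454114 89.75334911837423
```

View pics/side13_c220_150.png

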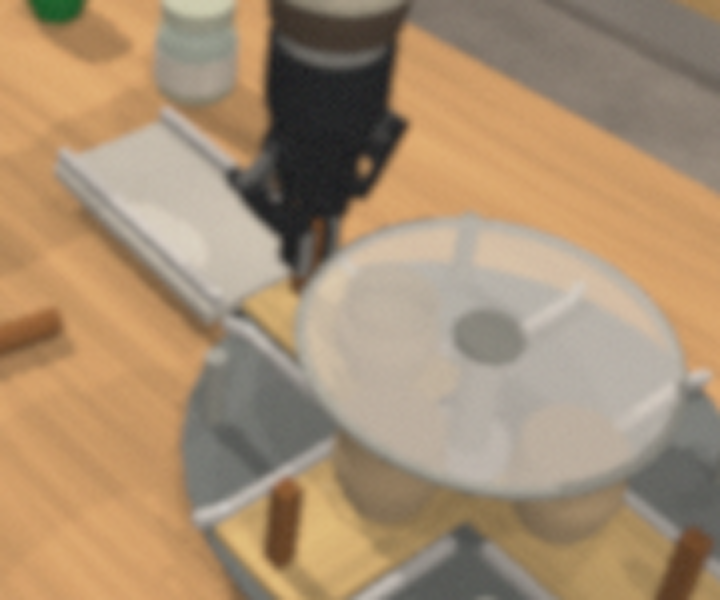

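View pics/top13_c200_120.png

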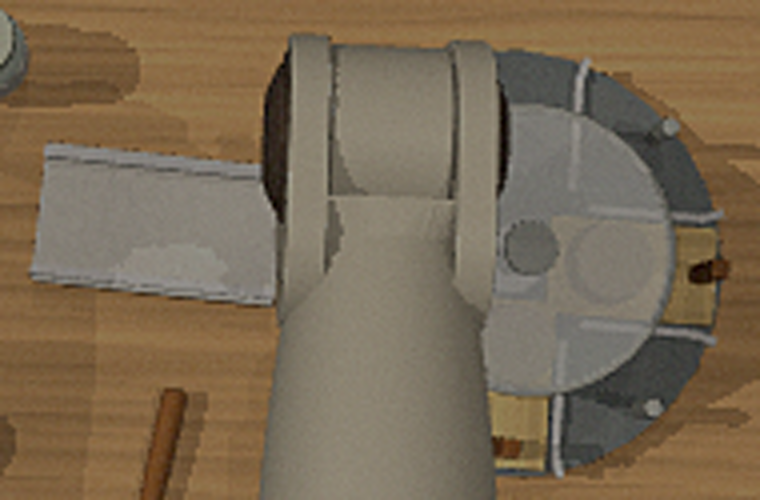

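The motion stopped with 22 N at the wrist, and the top view shows the disc nudged slightly counter-clockwise: its right-hand post moved from (710,275) to (706,268). Before pushing on, I'll work out what is blocking it.

```bash
python3 - <<'E'
from h import *
y=np.radians(Y); ex=np.array([np.cos(y),np.sin(y)]); ey=np.array([-ex[1],ex[0]])
def stc(n,px,z): 
    w=ray(n,px,z)[:,:2]-C; return np.c_[w@ex,w@ey].round(4)
f=lambda L:(np.array(L,float)+.5)/4-.5+[200,120]
print("clamped: lane-bay front edge mid",stc("top",f([(474,247)]),.04).tolist(),"bottom front edge",stc("top",f([(505,296)]),.04).tolist())
print("clamped posts (top0)",stc("top",f([(327,230),(497,441)]),.1).tolist())
print("right now disc posts top13",stc("top",f([(717,267)]),.1).tolist(), "top9",stc("top",f([(723,273)]),.1).tolist())
crop("top","3",270,390,130,245,6); crop("side","13",260,380,170,270,6)
p=cv2.imread("pics/top3_c270_130.png"); p=cv2.convertScaleAbs(p,alpha=1.6,beta=0); cv2.imwrite("pics/top3_z.png",p)
E
```

```text
clamped: lane-bay front edge mid [[0.0065, 0.0285]] bottom front edge [[-0.0288, 0.0013]]
clamped posts (top0) [[0.0003, 0.1467], [-0.1409, 0.0079]]
right now disc posts top13 [[0.0034, -0.1423]] top9 [[-0.0006, -0.147]]
```

View pics/top3_z.png

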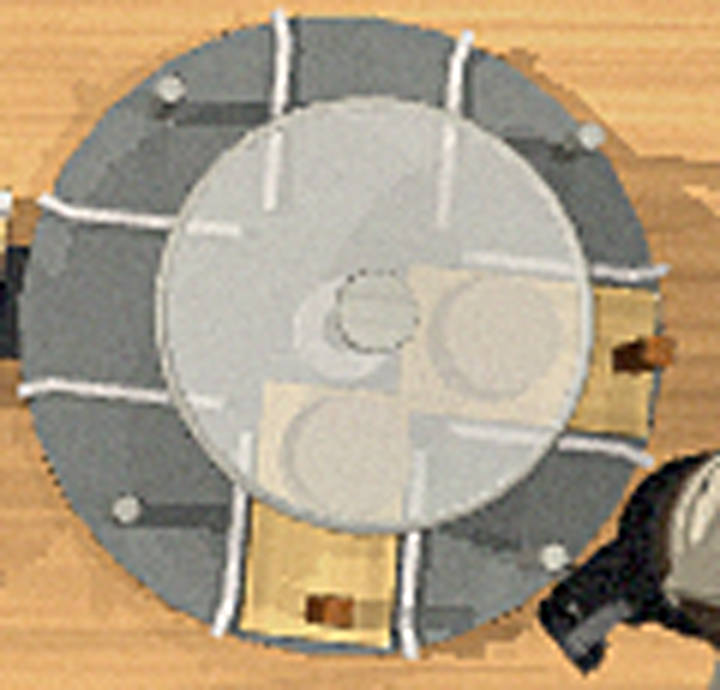

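View pics/side13_c260_170.png

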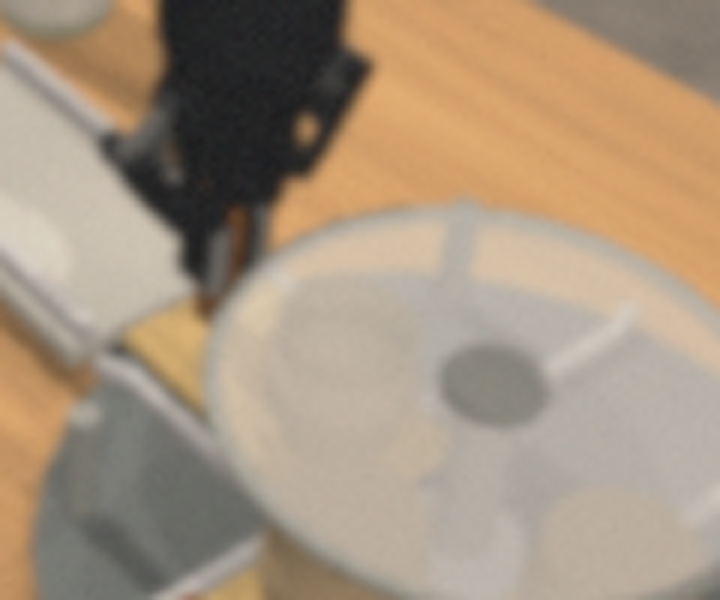

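```bash
python3 - <<'E'
from h import *
y=np.radians(Y); ex=np.array([np.cos(y),np.sin(y)]); ey=np.array([-ex[1],ex[0]])
def stc(n,px,z): 
    w=ray(n,px,z)[:,:2]-C; return np.c_[w@ex,w@ey].round(4)
g=lambda L,s,o:(np.array(L,float)+.5)/s-.5+o
print("rear-left corner of bat now",stc("side",g([(122,343),(195,303)],6,[260,170]),.04).tolist())
print("lane end",stc("side",g([(100,350)],6,[260,170]),.03).tolist())
a=cv2.imread("pics/side13.png")[195:235,265:310]; cv2.imwrite("pics/side13_z.png",cv2.convertScaleAbs(cv2.resize(a,None,fx=14,fy=14,interpolation=cv2.INTER_CUBIC),alpha=1.3))
a=cv2.imread("pics/top3.png")[155:200,225:290]; cv2.imwrite("pics/top3_bat.png",cv2.convertScaleAbs(cv2.resize(a,None,fx=11,fy=11,interpolation=cv2.INTER_CUBIC),alpha=1.5))
E
```

```text
rear-left corner of bat now [[-0.0428, 0.1611], [-0.0007, 0.1627]]
lane end [[-0.0465, 0.171]]
```

View pics/side13_z.png

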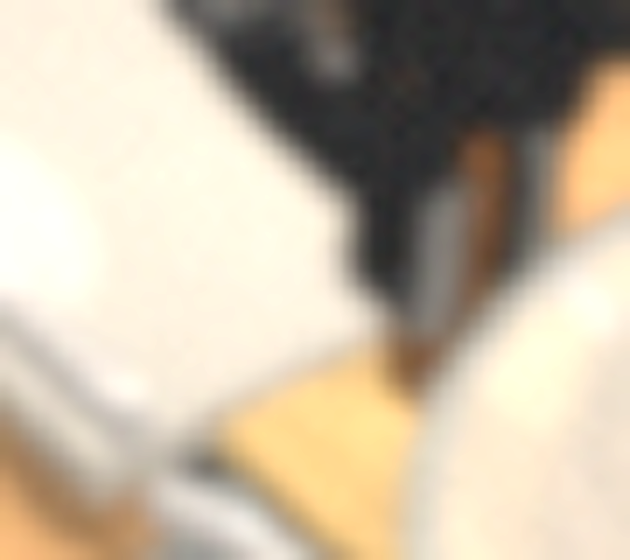

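View pics/top3_bat.png

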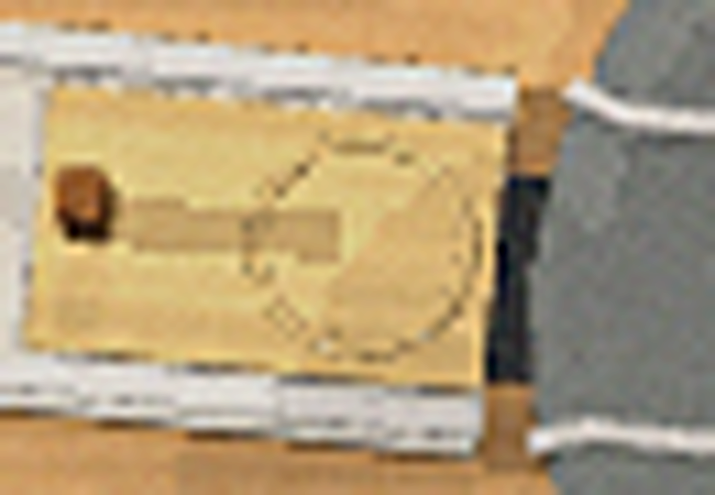

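```bash
python3 - <<'E'
from h import *
y=np.radians(Y); ex=np.array([np.cos(y),np.sin(y)]); ey=np.array([-ex[1],ex[0]])
W=lambda a,b,z:np.r_[C+a*ex+b*ey,z]
for a in(-.035,-.02): 
    print(a,"deck edge",proj("side",W(a,.178,.03))[0].round(2),[ (R,proj("side",W(a,R,.04))[0].round(2).tolist()) for R in(.156,.160,.165,.170)])
s=14;o=np.array([265,195])
im=cv2.imread("pics/side13_z.png")
F=lambda P:tuple(int(round(v)) for v in (proj("side",P)[0]+.5)*s-.5-o*s)
for R,c in((.156,(255,0,0)),(.160,(0,160,0)),(.165,(0,0,255))): cv2.line(im,F(W(-.038,R,.04)),F(W(.0,R,.04)),c,1)
cv2.line(im,F(W(-.042,.178,.03)),F(W(.02,.178,.03)),(255,0,255),1)
cv2.line(im,F(W(-.042,.178,.04)),F(W(-.042,.22,.04)),(255,0,255),1)
cv2.imwrite("pics/side13_zm.png",im)
E
```

```text
-0.035 deck edge [278.07 224.65] [(0.156, [283.52, 226.69]), (0.16, [282.55, 225.81]), (0.165, [281.35, 224.7]), (0.17, [280.16, 223.61])]
-0.02 deck edge [282.52 222.44] [(0.156, [288.02, 224.42]), (0.16, [287.05, 223.54]), (0.165, [285.84, 222.46]), (0.17, [284.64, 221.38])]
```

View pics/side13_zm.png

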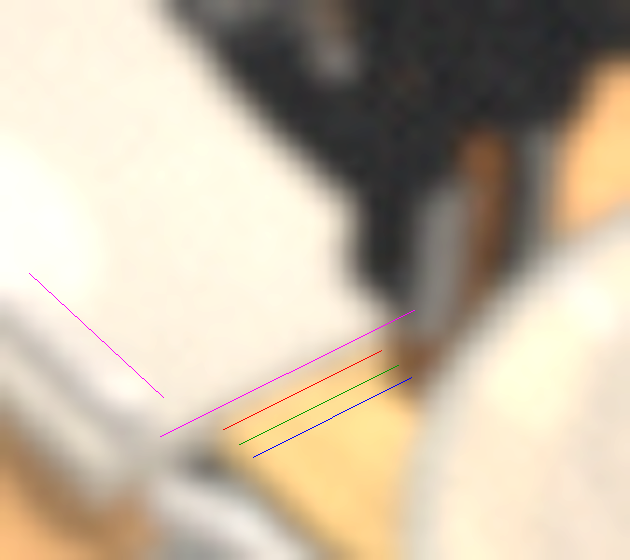

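The geometry says the bat's front is still about 8–10 mm short of the hub, with its rear edge near 168 mm, and the load is twisting the disc. I'll release the post to relax everything, retreat and look properly.

>>> play_rows --rows '[[[0, 0.4, 0], 0, 1], [[0, 0.4, 0], 0, 2.5], [[0, 0.4, 0], 0, 3.5], [[0, 0.4, 0], 0, 3.5], [[-3, 0.4, 0], 0, 3.5], [[-7, 0.4, 0], 0, 3.5], [[-10, 3, 0], 0, 3.5], [[-11, 7, 0], 0, 3.5], [[-11, 11, 0], 0, 3.5], [[-11, 15, 0], 0, 3.5], [[-11, 18, 0], 0, 3.5], [[-11, 18, 0], 0, 3.5]]'

```text
time: 19.03
ee_pos: [0.6084, 0.1651, 0.1748]
tcp_rot: [147.3, 89.9, 142.2]
wrist_force: [0.6, -0.1, -0.5]
opening: 0.035
```

```bash
python3 - <<'E'
from h import *
plan([(*st(.145,90),.064,-5.3)])
shot("side","14"); crop("side","14",260,420,170,320,4)
p,_=shot("top","14"); a=p[130:245,260:390]; cv2.imwrite("pics/top14_z.png",cv2.convertScaleAbs(cv2.resize(a,None,fx=6,fy=6,interpolation=cv2.INTER_CUBIC)[:600],alpha=1.6))
E
```

```text
t 19.03 pos [0.6084 0.1651 0.1748] psi -5.06 tilt [-8.e-04  6.e-04 -1.e+00] open 0.035 F [ 0.6 -0.1 -0.5] q6 110.2
[np.float64(11.07), np.float64(-18.64), np.float64(0.01)] 0.2
```

View pics/top14_z.png

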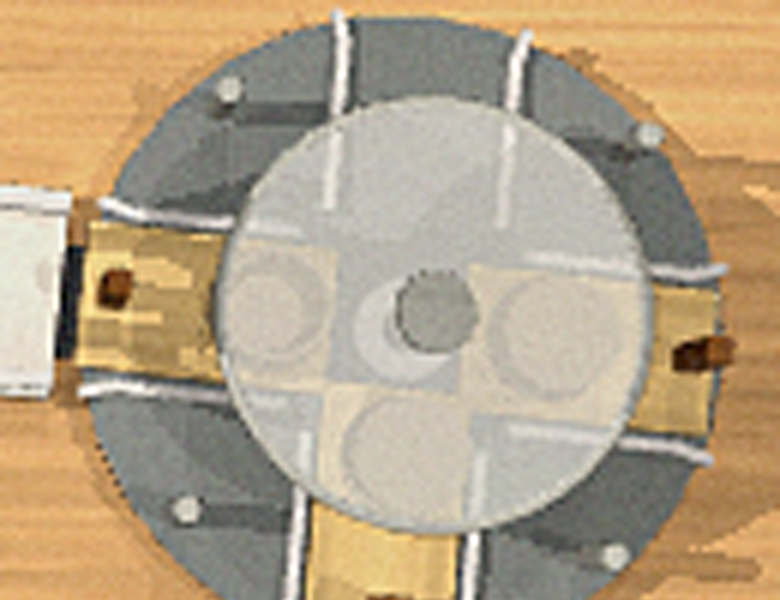

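View pics/side14_c260_170.png

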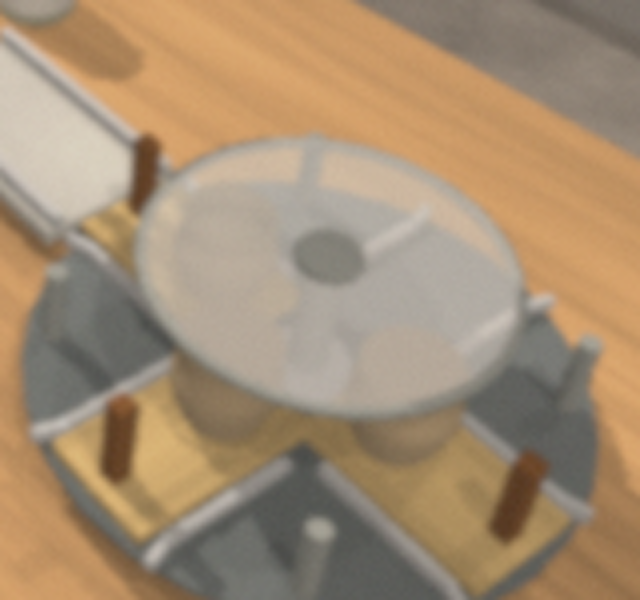

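The cup is under the cover and the carrier is nearly home. Its front edge is at x≈333, and its front-left corner is at (333,388), right by the neighbouring clamped bat's corner at (322,385). I'll measure these edges at sub-pixel level.

```bash
python3 - <<'E'
from h import *
y=np.radians(Y); ex=np.array([np.cos(y),np.sin(y)]); ey=np.array([-ex[1],ex[0]])
p=cv2.imread("pics/top14.png").astype(np.float32)
def W(a,b,z): return np.r_[C+a*ex+b*ey,z]
def prof(P0,P1,z,n=61,width=.012,axis=None):
    # average blueness (R-B) and brightness along profile P0->P1 in station coords, avg sideways
    P0=np.array(P0);P1=np.array(P1);d=(P1-P0)/np.linalg.norm(P1-P0);nn=np.array([-d[1],d[0]])
    t=np.linspace(0,1,n); out=[]
    for s in np.linspace(-width,width,9):
        uv=np.array([proj("top",W(*(P0+(P1-P0)*k+nn*s),z))[0] for k in t],np.float32)
        out.append(cv2.remap(p,uv[None,:,0],uv[None,:,1],cv2.INTER_LINEAR)[0])
    m=np.mean(out,0); return t*np.linalg.norm(P1-P0), m[:,2]-m[:,0], m.mean(1)
def show(name,P0,P1,z,**k):
    t,rb,br=prof(P0,P1,z,**k); g=np.gradient(rb); i=np.argsort(-abs(g))[:1]
    print(name); print("  R-B",rb[::3].round(0).astype(int).tolist()); print("  br ",br[::3].round(0).astype(int).tolist())
    P=np.array(P0)+(np.array(P1)-np.array(P0))*(np.arange(len(t))/(len(t)-1))[:,None]; print("  pos",[tuple(P[j].round(4)) for j in i],[round(float(g[j]),1) for j in i])
show("our front (through cover) x=0.0",(-.02,.06),(-.02,.02),.04,width=.008)
show("our front x=.02",(.02,.06),(.02,.02),.04,width=.008)
show("our -x edge, r=.125",(-.025,.125),(-.055,.125),.04,width=.015)
show("our +x edge, r=.125",(.025,.125),(.055,.125),.04,width=.015)
show("our -x edge, r=.07",(-.02,.07),(-.05,.07),.04,width=.012)
show("our +x edge, r=.07",(.02,.07),(.05,.07),.04,width=.012)
show("clamp front at y=-.01",(-.05,-.01),(-.01,-.01),.04,width=.008)
show("clamp front at y=.02",(-.05,.02),(-.01,.02),.04,width=.005)
show("clamp +y edge at x=-.12",(-.125,.02),(-.125,.055),.04,width=.015)
show("clamp -y edge at x=-.12",(-.125,-.02),(-.125,-.055),.04,width=.015)
show("clamp2 front y- at x=-0",(0,-.05),(0,-.01),.04,width=.01)
show("our rear",(-.02,.14),(-.02,.19),.04,width=.01)
E
```

```text
our front (through cover) x=0.0
  R-B [15, 15, 15, 15, 15, 16, 18, 19, 19, 20, 17, 11, 4, 4, 5, 6, 6, 6, 7, 7, 6]
  br  [118, 117, 117, 117, 118, 119, 121, 120, 120, 121, 120, 116, 113, 112, 114, 115, 114, 113, 114, 117, 119]
  pos [(np.float64(-0.02), np.float64(0.0387))] [-2.6]
our front x=.02
  R-B [14, 14, 14, 14, 13, 14, 15, 16, 17, 18, 20, 13, 6, 5, 6, 6, 6, 7, 7, 7, 7]
  br  [116, 116, 115, 115, 115, 115, 116, 117, 119, 122, 123, 117, 111, 113, 113, 113, 113, 112, 113, 115, 117]
  pos [(np.float64(0.02), np.float64(0.038))] [-3.4]
our -x edge, r=.125
  R-B [53, 52, 52, 53, 54, 56, 58, 52, 30, 7, 0, 2, 6, 8, 8, 6, 4, 3, 3, 3, 2]
  br  [84, 83, 85, 87, 88, 90, 90, 82, 64, 53, 63, 84, 107, 122, 118, 101, 83, 73, 75, 78, 80]
  pos [(np.float64(-0.037), np.float64(0.125))] [-8.5]
our +x edge, r=.125
  R-B [53, 52, 51, 50, 50, 50, 53, 56, 51, 31, 10, 4, 5, 7, 7, 6, 3, 2, 1, 1, 1]
  br  [86, 85, 84, 82, 80, 80, 82, 87, 83, 66, 58, 76, 99, 109, 107, 94, 75, 64, 61, 62, 65]
  pos [(np.float64(0.0385), np.float64(0.125))] [-7.8]
our -x edge, r=.07
  R-B [14, 14, 13, 13, 13, 14, 17, 19, 21, 21, 21, 18, 12, 6, 5, 6, 7, 7, 8, 8, 8]
  br  [121, 120, 117, 115, 115, 116, 118, 120, 123, 124, 123, 121, 116, 113, 115, 121, 125, 124, 120, 116, 112]
  pos [(np.float64(-0.0375), np.float64(0.07))] [-2.4]Traceback (most recent call last):
  File "<stdin>", line 22, in <module>
  File "<stdin>", line 14, in show
  File "<stdin>", line 10, in prof
  File "h.py", line 11, in proj
    m,R=cam(n); c=(np.atleast_2d(P)-m['origin'])@R
        ~~~^^^
  File "h.py", line 5, in cam
    m=bot.camera_model(n); return m,Ro.from_euler('xyz',m['attitude'],degrees=True).as_matrix()
ValueError: time passes only in moves, steps and waits
```

```bash
sed -i 's/^def cam(n):/import functools\n@functools.lru_cache\ndef cam(n):/' h.py; python3 - <<'E'
from h import *
y=np.radians(Y); ex=np.array([np.cos(y),np.sin(y)]); ey=np.array([-ex[1],ex[0]])
p=cv2.imread("pics/top14.png").astype(np.float32)
def W(a,b,z): return np.r_[C+a*ex+b*ey,z]
def show(name,P0,P1,z,n=61,width=.012):
    P0=np.array(P0);P1=np.array(P1);d=(P1-P0)/np.linalg.norm(P1-P0);nn=np.array([-d[1],d[0]])
    t=np.linspace(0,1,n); out=[]
    for s in np.linspace(-width,width,9):
        uv=np.array([proj("top",W(*(P0+(P1-P0)*k+nn*s),z))[0] for k in t],np.float32)
        out.append(cv2.remap(p,uv[None,:,0],uv[None,:,1],cv2.INTER_LINEAR)[0])
    m=np.mean(out,0); rb=m[:,2]-m[:,0]; g=np.gradient(rb); j=np.argmax(abs(g))
    print(name,(P0+(P1-P0)*t[j]).round(4),round(float(g[j]),1),rb[::6].round(0).astype(int).tolist())
show("our +x r=.07",(.02,.07),(.05,.07),.04)
show("our -x r=.07",(-.02,.07),(-.05,.07),.04)
show("clamp front y=-.01",(-.05,-.01),(-.01,-.01),.04,width=.008)
show("clamp front y=.02",(-.05,.02),(-.01,.02),.04,width=.005)
show("clamp front y=.033",(-.05,.033),(-.01,.033),.04,width=.002)
show("clamp +y",(-.125,.02),(-.125,.055),.04,width=.015)
show("clamp -y",(-.125,-.02),(-.125,-.055),.04,width=.015)
show("clamp +y inner",(-.05,.02),(-.05,.055),.04,width=.004)
show("clamp2 front",(0,-.05),(0,-.01),.04,width=.008)
show("our rear",(-.02,.145),(-.02,.185),.04,width=.01)
show("our front",(-.0,.06),(-.0,.02),.04,width=.02)
E
```

```text
our +x r=.07 [0.038 0.07 ] -2.2 [15, 14, 14, 14, 15, 19, 14, 7, 7, 7, 6]
our -x r=.07 [-0.0375  0.07  ] -2.4 [14, 13, 13, 17, 21, 21, 12, 5, 7, 8, 8]
clamp front y=-.01 [-0.0307 -0.01  ] -3.3 [15, 15, 15, 14, 19, 11, 6, 6, 7, 7, 8]
clamp front y=.02 [-0.0307  0.02  ] -4.5 [16, 18, 21, 23, 24, 13, 6, 6, 7, 8, 7]
clamp front y=.033 [-0.0307  0.033 ] -2.8 [24, 22, 24, 24, 25, 12, 4, 5, 5, 4, 5]
clamp +y [-0.125   0.0393] -10.4 [65, 64, 64, 61, 64, 61, 9, 6, 8, 3, 2]
clamp -y [-0.125  -0.0369] -11.5 [64, 61, 60, 62, 66, 18, 4, 9, 3, 2, 3]
clamp +y inner [-0.05    0.0393] -2.0 [13, 17, 24, 23, 23, 21, 9, 6, 6, 7, 6]
clamp2 front [ 0.     -0.0413] 1.6 [14, 13, 17, 20, 15, 10, 9, 7, 8, 8, 8]
our rear [-0.02    0.1677] -10.5 [60, 57, 57, 55, 58, 63, 20, -3, -1, 13, 15]
our front [0.    0.038] -2.5 [16, 15, 14, 15, 15, 17, 6, 5, 6, 7, 7]
```

The bat stopped with its front at about 37–38 mm, centred in the bay and square, and the cup is fine. My grip was pressing down on it by 6–9 N and also holding it sideways and in yaw. I'll try again more gently: closed fingers pushing the post from behind, lower down, leaving the bat free to find its way.

```bash
python3 - <<'E'
from h import *
plan([(*st(.187,90),.175,-5.3),(*st(.187,90),.055,-5.3),(*st(.172,90),.055,-5.3)])
E
```

```text
t 19.13 pos [0.6083 0.1612 0.175 ] psi -5.19 tilt [-1.e-03 -8.e-04 -1.e+00] open 0.035 F [-0.4 -0.3  0. ] q6 110.0
[np.float64(0.01), np.float64(-14.05), np.float64(0.03)] 0.1
[np.float64(12.01), np.float64(-14.04), np.float64(0.04)] 0.1
[np.float64(12.01), np.float64(-15.54), np.float64(0.04)] 0.1
```

>>> play_rows --rows '[[[0, -4, 0], 0, 2], [[1, -8, 0], 0, 0], [[3, -12, 0], 0, 0], [[5, -14, 0], 0, 0], [[8, -14, 0], 0, 0], [[10.5, -14, 0], 0, 0], [[12, -14, 0], 0, 0], [[12, -14, 0], 0, 0], [[12, -14, 0], 0, 0], [[12, -14.2, 0], 0, 0], [[12, -14.4, 0], 0, 0], [[12, -14.5, 0], 0, 0]]'

```text
time: 20.13
ee_pos: [0.5959, 0.0159, 0.0572]
tcp_rot: [3.0, 89.9, -2.3]
wrist_force: [-0.7, -0.3, -0.2]
opening: 0.0001
```

```bash
python3 - <<'E'
from h import *
plan([(*st(.170,90),.055,-5.3),(*st(.162,90),.055,-5.3)])
p=bot.get_obs()['ee_pos'][:2]-C; print(np.hypot(*p))
shot("side","15"); crop("side","15",260,380,170,270,6)
E
```

```text
t 20.13 pos [0.5959 0.0159 0.0572] psi -5.29 tilt [ 2.2e-03 -1.0e-04 -1.0e+00] open 0.0001 F [-0.7 -0.3 -0.2] q6 96.8
[np.float64(0.22), np.float64(-1.16), np.float64(-0.05)] 0.0
[np.float64(0.22), np.float64(-1.96), np.float64(-0.05)] 0.0
0.18162415006753443
```

View pics/side15_c260_170.png

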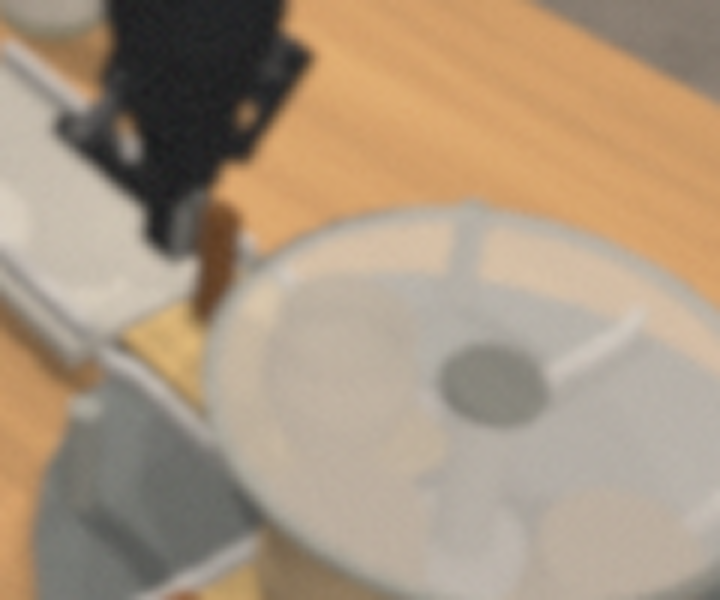

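The closed fingers are just behind the post, at crop pixel (215,260). I'll push in small steps and watch the force.

>>> play_rows --rows '[[[0, -0.3, 0], 0, 0], [[0, -0.6, 0], 0, 0], [[0, -0.9, 0], 0, 0], [[0, -1.1, 0], 0, 0], [[0, -1.1, 0], 0, 0], [[0, -1.1, 0], 0, 0]]'

```text
time: 20.68
ee_pos: [0.5953, 0.0063, 0.0567]
tcp_rot: [43.8, 89.8, 38.6]
wrist_force: [3.9, 7.7, 2.8]
opening: -0.0005
```

>>> play_rows --rows '[[[0, -0.1, 0], 0, 0], [[0, -0.2, 0], 0, 0], [[0, -0.2, 0], 0, 0]]'

```text
time: 20.93
ee_pos: [0.5957, 0.0055, 0.0573]
tcp_rot: [49.3, 89.7, 44.2]
wrist_force: [4.4, 13.6, 4.5]
opening: 0.0
```

>>> play_rows --rows '[[[0, -0.1, 0], 0, 0], [[0, -0.2, 0], 0, 0], [[0, -0.2, 0], 0, 0]]'

```text
time: 21.18
ee_pos: [0.596, 0.0047, 0.058]
tcp_rot: [52.9, 89.5, 47.8]
wrist_force: [6.0, 20.4, 8.2]
opening: 0.0004
```

The block is hard and acts on the bat's left front corner: the post is pushed towards +x and the disc twists counter-clockwise. That means the corner is meeting the clamped neighbour. The bat has 4 mm of play, so I'll back off, grip the post, hold the bat against the +x side with a slight counter-clockwise yaw, and try there.

>>> play_rows --rows '[[[0, 0.6, 0], 0, 0], [[-2, 1.2, 0], 0, 1.5], [[-5, 1.2, 0], 0, 3.5], [[-7, 0.5, 0], 0, 3.5], [[-7, -1.2, 0], 0, 3.5], [[-7, -1.2, 0], 0, 3.5], [[-7, -1.2, 0], 0, 3.5]]'

```text
time: 21.77
ee_pos: [0.5926, -0.0112, 0.1256]
tcp_rot: [-147.3, 90.0, -152.7]
wrist_force: [-0.5, 0.1, 0.1]
opening: 0.0354
```

```bash
python3 - <<'E'
from h import *
plan([(*st(.1535,90),.066,-5.3)])
p=bot.get_obs()['ee_pos'][:2]-C; print(np.hypot(*p),np.degrees(np.arctan2(p[1],p[0]))-Y)
p,_=shot("side","16"); crop("side","16",260,380,170,270,6)
E
```

```text
t 21.77 pos [ 0.5926 -0.0112  0.1256] psi -5.36 tilt [-1.e-04 -0.e+00 -1.e+00] open 0.0354 F [-0.5  0.1  0.1] q6 94.3
[np.float64(5.96), np.float64(-0.09), np.float64(0.03)] -0.1
0.1543670028311582 90.10923527850026
```

View pics/side16_c260_170.png

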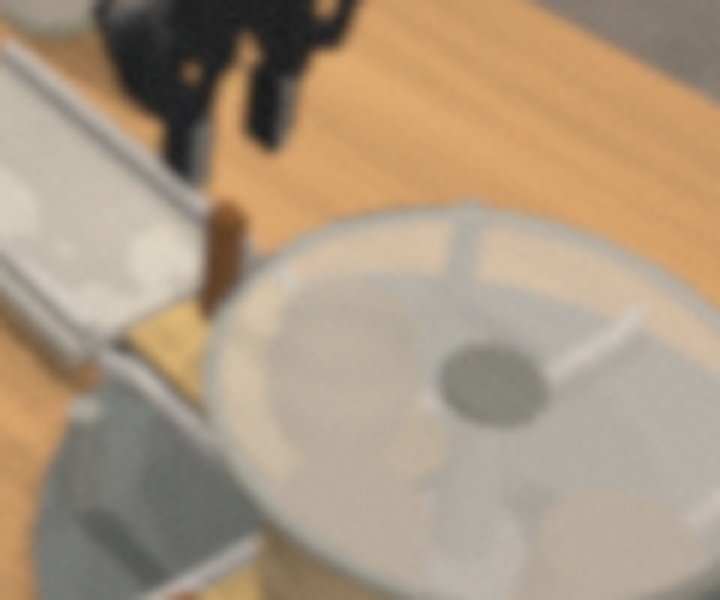

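>>> play_rows --rows '[[[2, 0, 0], 0, 3.5], [[4, 0, 0], 0, 3.5], [[5.8, 0, 0], 0, 3.5], [[5.8, 0, 0], 0, 3], [[5.8, 0, 0], 0, 1], [[5.8, 0, 0], 0, 1], [[5.8, 0, 0], 0, 1], [[5.7, 0.3, 0], 0, 1], [[5.7, 0.5, 0], -1, 1], [[5.7, 0.5, 0], -2, 1], [[5.7, 0.5, -0.05], -3, 1], [[5.7, 0.5, -0.05], -3, 1]]' --squeeze 40

```text
time: 22.82
ee_pos: [0.5923, -0.0056, 0.0687]
tcp_rot: [-156.5, 90.0, -158.7]
wrist_force: [-0.6, -0.1, -2.3]
opening: 0.0135
```

>>> play_rows --rows '[[[0, -0.2, 0], 0, 1], [[0, -0.4, 0], 0, 1], [[0, -0.6, 0], 0, 1], [[0, -0.8, 0], 0, 1], [[0, -0.8, 0], 0, 1]]'

```text
time: 23.23
ee_pos: [0.5933, -0.0107, 0.07]
tcp_rot: [68.5, 89.6, 66.3]
wrist_force: [0.9, 17.2, 2.3]
opening: 0.0136
```

```bash
python3 - <<'E'
from h import *
plan([(*st(.145,90),.066,-5.3)])
p=bot.get_obs()['ee_pos'][:2]-C; print(np.hypot(*p),np.degrees(np.arctan2(p[1],p[0]))-Y)
p,_=shot("side","17"); crop("side","17",260,380,170,270,6)
p,_=shot("top","17"); a=p[130:245,260:390]; cv2.imwrite("pics/top17_z.png",cv2.convertScaleAbs(cv2.resize(a,None,fx=6,fy=6,interpolation=cv2.INTER_CUBIC)[:600],alpha=1.6))
E
```

```text
t 23.23 pos [ 0.5933 -0.0107  0.07  ] psi -2.2 tilt [ 0.0029  0.0066 -1.    ] open 0.0136 F [ 0.9 17.2  2.3] q6 91.0
[np.float64(0.39), np.float64(-0.99), np.float64(-0.1)] 3.1
0.1548812773353894 89.84319353175829
```

View pics/side17_c260_170.png

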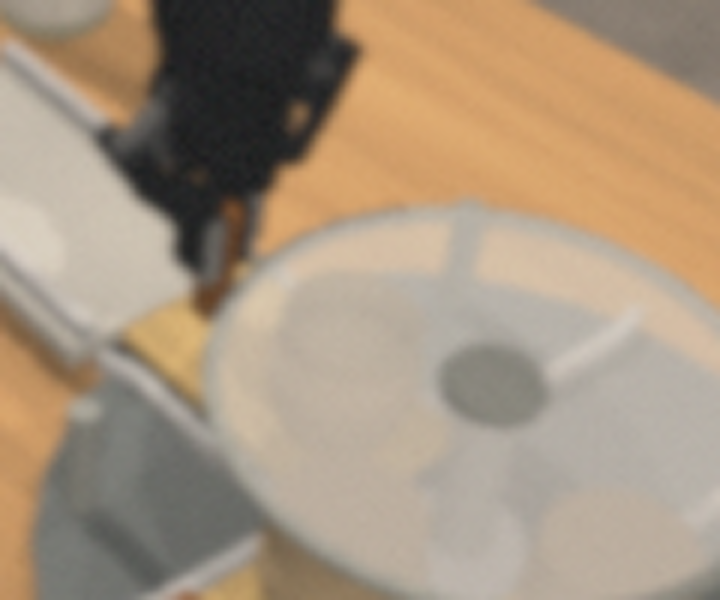

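View pics/top17_z.png

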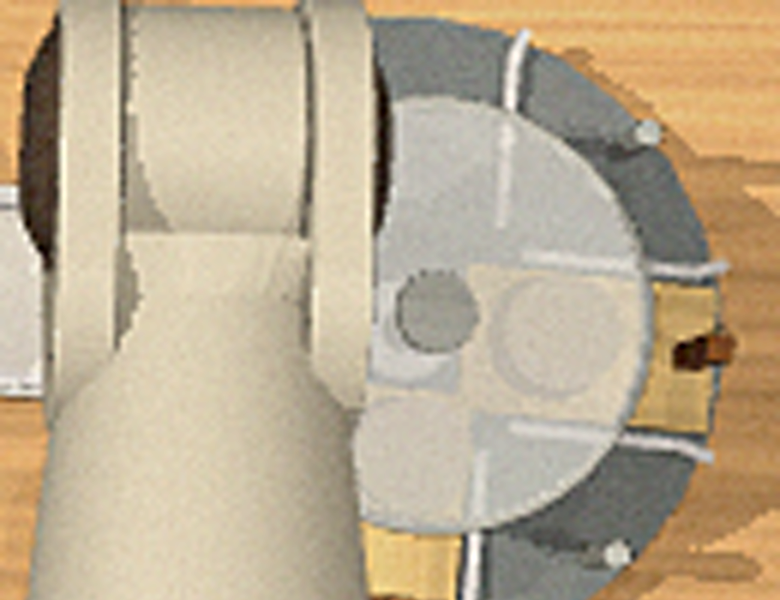

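It is blocked at the same depth with the corner moved aside. I'll back off a little, then measure from the pictures how the two clamped carriers sit, since their bats must avoid each other too.

>>> play_rows --rows '[[[0, 0.4, 0], 1.5, 1], [[0, 0.6, 0], 3, 1], [[0, 0.6, 0], 3, 1]]'

```text
time: 23.58
ee_pos: [0.5928, -0.0074, 0.0688]
tcp_rot: [6.6, 90.0, 1.2]
wrist_force: [0.0, 0.3, -1.9]
opening: 0.0134
```

```bash
cat > prof.py <<'E'
from h import *
y_=np.radians(Y); ex=np.array([np.cos(y_),np.sin(y_)]); ey=np.array([-ex[1],ex[0]])
def W(a,b,z): return np.r_[C+a*ex+b*ey,z]
def show(p,name,P0,P1,z,n=61,width=.012,full=False):
    P0=np.array(P0);P1=np.array(P1);d=(P1-P0)/np.linalg.norm(P1-P0);nn=np.array([-d[1],d[0]])
    t=np.linspace(0,1,n); out=[]
    for s in np.linspace(-width,width,9):
        uv=np.array([proj("top",W(*(P0+(P1-P0)*k+nn*s),z))[0] for k in t],np.float32)
        out.append(cv2.remap(p,uv[None,:,0],uv[None,:,1],cv2.INTER_LINEAR)[0])
    m=np.mean(out,0); rb=m[:,2]-m[:,0]; g=np.gradient(rb); j=np.argmax(abs(g))
    print(name,(P0+(P1-P0)*t[j]).round(4),round(float(g[j]),1),rb[::6].round(0).astype(int).tolist())
E
python3 - <<'E'
from prof import *
p=cv2.imread("pics/top0.png").astype(np.float32)
print("joint 0: A in lane bay (+y), B in -x bay")
show(p,"A front x=0",(0,.06),(0,.02),.04,width=.006)
show(p,"A front x=.02",(.02,.06),(.02,.02),.04,width=.006)
show(p,"A front x=-.02",(-.02,.06),(-.02,.02),.04,width=.006)
show(p,"A rear",(-.02,.14),(-.02,.18),.04,width=.01)
show(p,"A -x edge",(-.02,.125),(-.055,.125),.04,width=.012)
show(p,"A +x edge",(.02,.125),(.055,.125),.04,width=.012)
show(p,"A -x edge inner",(-.02,.06),(-.055,.06),.04,width=.01)
show(p,"B front y=0",(-.06,0),(-.02,0),.04,width=.006)
show(p,"B front y=.02",(-.06,.02),(-.02,.02),.04,width=.006)
show(p,"B front y=-.02",(-.06,-.02),(-.02,-.02),.04,width=.006)
show(p,"B rear",(-.14,-.02),(-.18,-.02),.04,width=.01)
show(p,"B +y edge",(-.125,.02),(-.125,.055),.04,width=.012)
show(p,"B -y edge",(-.125,-.02),(-.125,-.055),.04,width=.012)
show(p,"loose front",(0,.16),(0,.2),.04,width=.02)
show(p,"loose rear",(-.02,.29),(-.02,.33),.04,width=.01)
a=p[165:205,285:345].astype(np.uint8); cv2.imwrite("pics/top0_hub.png",cv2.convertScaleAbs(cv2.resize(a,None,fx=13,fy=13,interpolation=cv2.INTER_CUBIC),alpha=2.6,beta=-120))
a=cv2.imread("pics/top14.png")[165:205,295:355]; cv2.imwrite("pics/top14_hub.png",cv2.convertScaleAbs(cv2.resize(a,None,fx=13,fy=13,interpolation=cv2.INTER_CUBIC),alpha=2.6,beta=-120))
E
```

```text
joint 0: A in lane bay (+y), B in -x bay
A front x=0 [0.   0.03] -3.0 [16, 15, 17, 16, 15, 15, 16, 18, 5, 7, 8]
A front x=.02 [0.02   0.0307] -1.5 [16, 16, 15, 17, 16, 15, 18, 16, 8, 7, 6]
A front x=-.02 [-0.02    0.0307] -3.5 [15, 14, 15, 14, 16, 19, 19, 18, 4, 5, 7]
A rear [-0.02    0.1787] 12.3 [64, 65, 66, 65, 66, 43, -1, 0, 1, -4, 47]
A -x edge [-0.0381  0.125 ] -11.2 [64, 61, 60, 62, 67, 40, -1, 8, 6, 1, 2]
A +x edge [0.0375 0.125 ] -10.0 [64, 66, 64, 62, 65, 36, 3, 9, 6, 2, 2]
A -x edge inner [-0.0381  0.06  ] -3.6 [15, 13, 15, 23, 25, 18, 5, 7, 5, 6, 5]
B front y=0 [-0.0313  0.    ] -3.2 [15, 15, 15, 16, 16, 15, 13, 19, 6, 7, 7]
B front y=.02 [-0.0307  0.02  ] -4.4 [14, 14, 15, 17, 20, 22, 24, 24, 4, 6, 7]
B front y=-.02 [-0.03 -0.02] -2.5 [15, 15, 14, 16, 15, 15, 17, 18, 5, 5, 6]
B rear [-0.1647 -0.02  ] 14.7 [57, 59, 60, 57, 67, 24, 11, 69, 68, 67, 68]
B +y edge [-0.125   0.0387] -10.2 [66, 64, 63, 63, 66, 59, 6, 7, 8, 3, 3]
B -y edge [-0.125  -0.0369] -13.1 [65, 63, 61, 63, 69, 21, 4, 9, 5, 1, 3]
loose front [0.     0.1787] 11.8 [41, -1, 1, -1, -5, 46, 63, 61, 59, 61, 62]
loose rear [-0.02   0.308] -9.5 [65, 64, 64, 64, 65, 18, 13, 15, 15, 15, 15]
```

View pics/top0_hub.png

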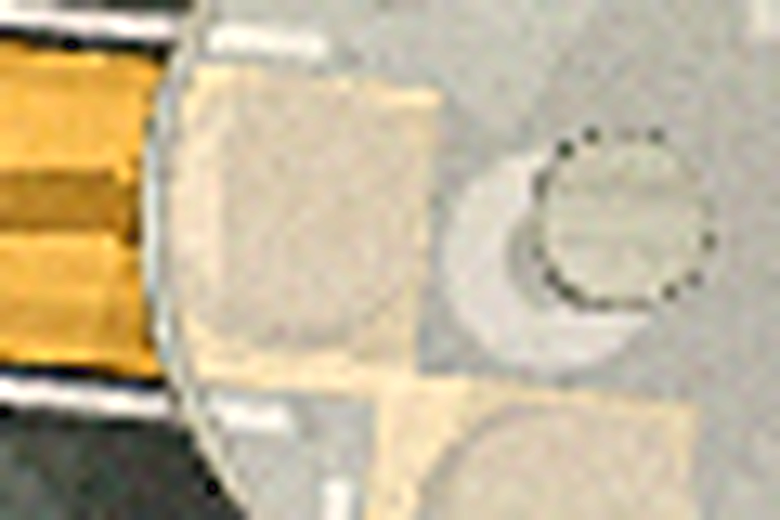

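View pics/top14_hub.png

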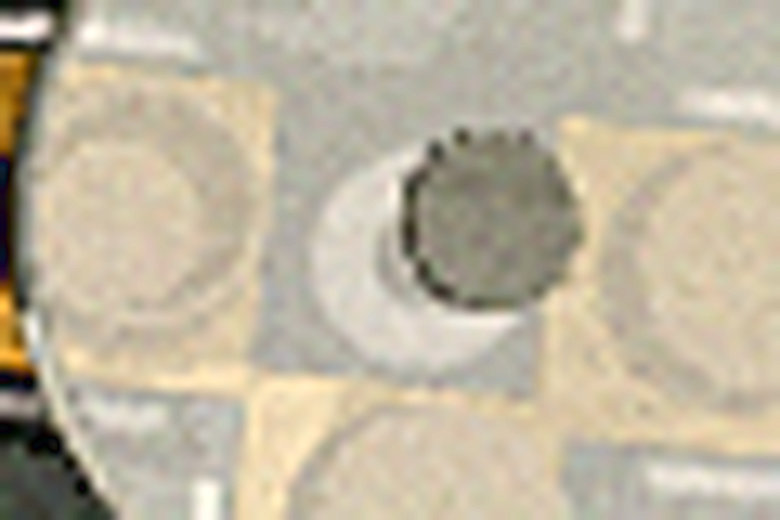

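The pictures settle it. Clamped bats A and B visibly overlap at their corners: each front is at 30 mm and each side edge at ±38. The loose bat has stopped exactly where its left front corner reaches A's side edge. One more cheap try: use the full play, with more counter-clockwise yaw and the rear to -x, to bring that corner as far clear as the rails allow.

>>> play_rows --rows '[[[0, 0.3, -0.1], -1.5, 1], [[0, 0.3, -0.2], -3, 1], [[0, 0.3, -0.3], -4.5, 1], [[0, 0.3, -0.35], -6, 1], [[0, 0.3, -0.35], -6, 1], [[0, 0.1, -0.35], -6, 1], [[0, -0.1, -0.35], -6, 1], [[0, -0.3, -0.35], -6, 1], [[0, -0.5, -0.35], -6, 1], [[0, -0.7, -0.35], -6, 1], [[0, -0.8, -0.35], -6, 1], [[0, -0.8, -0.35], -6, 1]]' --squeeze 60

```text
time: 24.58
ee_pos: [0.59, -0.0102, 0.071]
tcp_rot: [63.9, 89.4, 64.8]
wrist_force: [1.0, 27.1, 8.0]
opening: 0.0132
```

```bash
python3 - <<'E'
from h import *
plan([(*st(.145,90),.066,-5.3)])
p=bot.get_obs()['ee_pos'][:2]-C; print(np.hypot(*p),np.degrees(np.arctan2(p[1],p[0]))-Y, bot.get_obs()['torque'])
E
```

```text
t 24.58 pos [ 0.59   -0.0102  0.071 ] psi 0.93 tilt [ 0.0048  0.0102 -0.9999] open 0.0132 F [ 1.  27.1  8. ] q6 87.8
[np.float64(0.49), np.float64(-1.04), np.float64(0.18)] 6.2
0.1550931244068379 91.080252455552 [ 5.64898178  0.16668689 -0.36967674]
```

It is still blocked at A's edge (27 N), so that corner can't pass. I'll straighten the bat and seat it as deep as it goes. The contact is on the left corner, so a small clockwise yaw within the play lets the bat settle a little deeper.

```bash
python3 - <<'E'
from prof import *
plan([(*W(.0015,.158,.068)[:2],.068,-8.5),(*W(.0015,.150,.068)[:2],.068,-8.5)])
E
```

```text
t 24.58 pos [ 0.59   -0.0102  0.071 ] psi 0.93 tilt [ 0.0048  0.0102 -0.9999] open 0.0132 F [ 1.  27.1  8. ] q6 87.8
[np.float64(0.31), np.float64(0.24), np.float64(0.47)] 9.4
[np.float64(0.3), np.float64(-0.55), np.float64(0.38)] 9.4
```

>>> play_rows --rows '[[[0, 0.4, 0.1], 1.5, 1], [[0, 0.9, 0.2], 3.5, 1], [[0, 0.9, 0.4], 6, 1], [[0, 0.9, 0.5], 8, 1], [[0, 0.9, 0.55], 9.4, 1], [[0, 0.9, 0.55], 9.4, 1], [[0, 0.6, 0.53], 9.4, 1], [[0, 0.4, 0.5], 9.4, 1], [[0, 0.2, 0.5], 9.4, 1], [[0, 0.1, 0.5], 9.4, 1], [[0, 0.1, 0.5], 9.4, 1]]' --squeeze 40

```text
time: 25.5
ee_pos: [0.5938, -0.0136, 0.0694]
tcp_rot: [61.0, 89.9, 52.4]
wrist_force: [2.6, 6.1, 1.6]
opening: 0.0129
```

```bash
python3 - <<'E'
from prof import *
p=bot.get_obs()['ee_pos'][:2]-C; print(p@ex,p@ey)
plan([(*W(.0015,.150,.068)[:2],.068,-8.5)])
E
```

```text
0.0011716842900491146 0.15210353022789244
t 25.5 pos [ 0.5938 -0.0136  0.0694] psi -8.65 tilt [ 0.0016  0.002  -1.    ] open 0.0129 F [2.6 6.1 1.6] q6 97.3
[np.float64(0.14), np.float64(-0.21), np.float64(0.04)] -0.1
```

>>> play_rows --rows '[[[0, -0.1, 0], 0, 1], [[0, -0.2, 0], 0, 1], [[0, -0.3, 0], 0, 1], [[0, -0.3, 0], 0, 1]]'

```text
time: 25.83
ee_pos: [0.5939, -0.0145, 0.0701]
tcp_rot: [70.4, 89.6, 61.8]
wrist_force: [4.1, 17.5, 4.7]
opening: 0.0132
```

```bash
python3 - <<'E'
from prof import *
p=bot.get_obs()['ee_pos'][:2]-C; print(p@ex,p@ey)
plan([])
shot("side","18"); crop("side","18",260,380,170,270,6)
E
```

```text
0.0013722098143408366 0.1512224081988082
t 25.83 pos [ 0.5939 -0.0145  0.0701] psi -8.57 tilt [ 0.0031  0.0059 -1.    ] open 0.0132 F [ 4.1 17.5  4.7] q6 97.0
```

View pics/side18_c260_170.png

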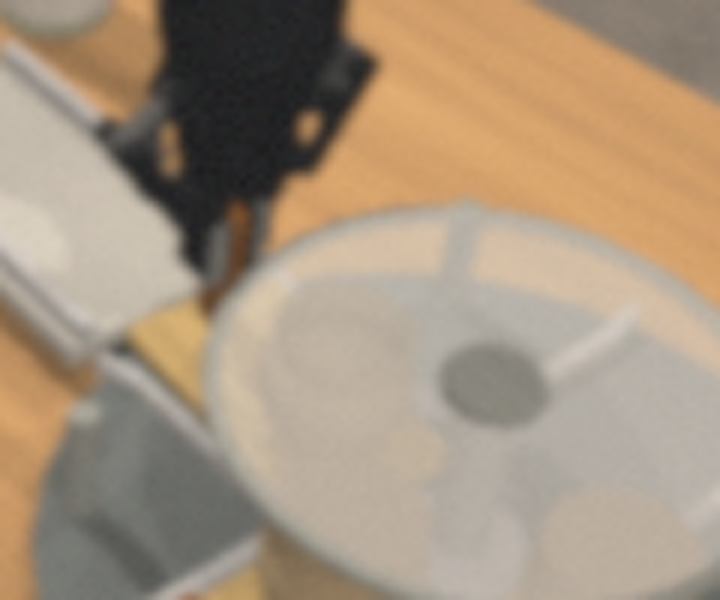

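The bat is now seated about 3 mm deeper, with the post about 150 mm from the axis. I'll release, rise and look from above.

>>> play_rows --rows '[[[0, 0.25, 0], 0, 1.4], [[0, 0.3, 0], 0, 2.5], [[0, 0.3, 0], 0, 3.5], [[0, 0.3, 0], 0, 3.5], [[-3, 0.3, 0], 0, 3.5], [[-7, 0.3, 0], 0, 3.5], [[-10, 0.3, 0], 0, 3.5], [[-10, -1.5, -4], -5, 3.8], [[-10, -3, -8], -12, 3.8], [[-10, -4, -12], -19, 4], [[-10, -4, -16], -26, 4], [[-10, -4, -19], -33, 4]]'

```text
time: 26.88
ee_pos: [0.396, -0.0285, 0.1683]
tcp_rot: [176.8, 89.9, -158.6]
wrist_force: [0.2, -0.1, 0.6]
opening: 0.04
```

```bash
python3 - <<'E'
from prof import *
p,_=shot("top","19"); a=p[130:245,260:390]; cv2.imwrite("pics/top19_z.png",cv2.convertScaleAbs(cv2.resize(a,None,fx=6,fy=6,interpolation=cv2.INTER_CUBIC)[:600],alpha=1.6))
shot("side","19"); crop("side","19",260,420,170,320,4)
p=p.astype(np.float32)
show(p,"our front x=-.02",(-.02,.06),(-.02,.02),.04,width=.008)
show(p,"our front x=.02",(.02,.06),(.02,.02),.04,width=.008)
show(p,"our rear x=-.02",(-.02,.145),(-.02,.18),.04,width=.006)
show(p,"our rear x=.025",(.025,.145),(.025,.18),.04,width=.006)
plan([(*st(.15,135),.13,39.7)])
E
```

```text
our front x=-.02 [-0.02    0.0373] -2.8 [15, 14, 14, 14, 16, 18, 6, 6, 5, 5, 6]
our front x=.02 [0.02   0.0347] -3.2 [14, 14, 14, 17, 17, 20, 19, 6, 6, 7, 7]
our rear x=-.02 [-0.02    0.1677] -9.9 [64, 64, 64, 63, 64, 66, 63, 11, -1, 2, 11]
our rear x=.025 [0.025  0.1642] -6.1 [61, 61, 61, 61, 62, 60, 32, 25, 24, 23, 13]
t 26.98 pos [ 0.3956 -0.0281  0.1695] psi 24.56 tilt [ 7.e-04 -4.e-04 -1.e+00] open 0.0399 F [1.9 0.1 0.1] q6 61.4
[np.float64(3.95), np.float64(-5.57), np.float64(7.04)] -15.1
```

View pics/top19_z.png

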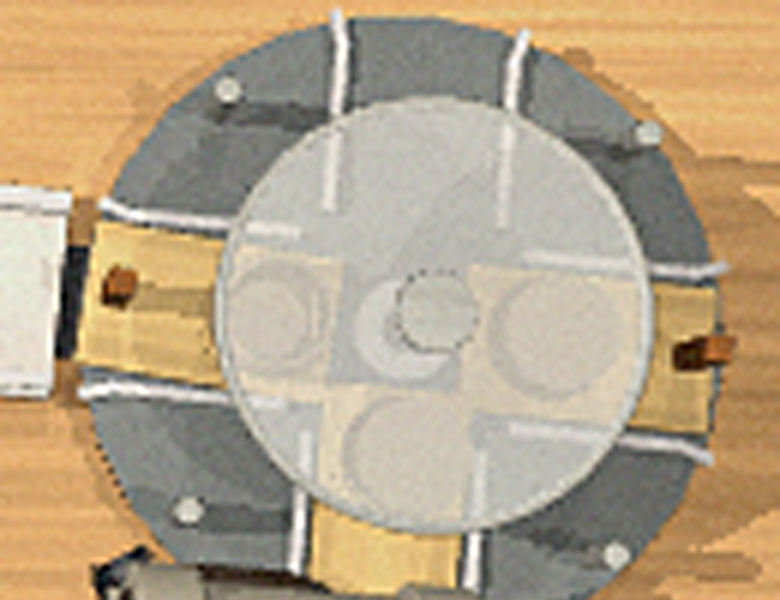

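View pics/side19_c260_170.png

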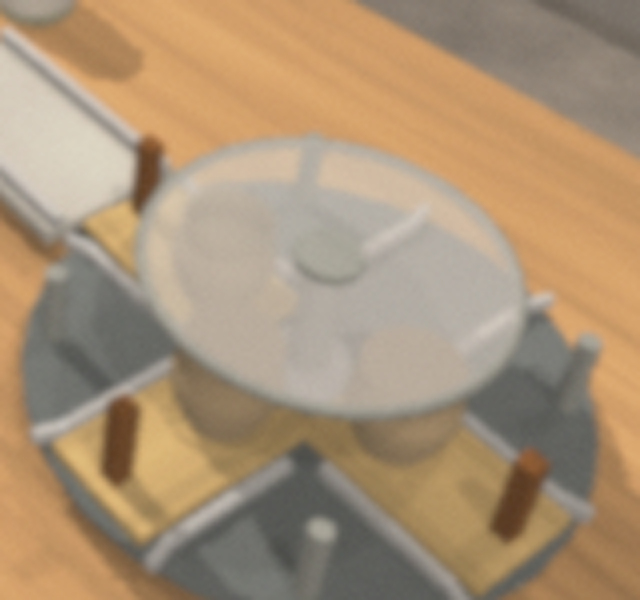

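The carrier is in the bay, the cup stands in its ring under the cover, and the disc is back in its detent. The front is about 35 mm from the axis, some 5 mm short of nominal home, blocked by clamped bat A. Now the second click, with the peg at 135° again.

>>> play_rows --rows '[[[0, -3, 3.5], -7, 4], [[1, -5.6, 7], -15.1, 4], [[2, -5.6, 7], -15.1, 4], [[3, -5.6, 7], -15.1, 4], [[3, -5.6, 7], -15.1, 4], [[3, -5.6, 7], -15.1, 4], [[3, -5.6, 7], -15.1, 4]]'

```text
time: 27.57
ee_pos: [0.4852, -0.0501, 0.1395]
tcp_rot: [-50.2, 90.0, -10.8]
wrist_force: [-0.3, -0.5, 1.3]
opening: 0.0403
```

```bash
python3 - <<'E'
from prof import *
plan([(*st(.15,135),.057,39.7)])
shot("side","20"); crop("side","20",230,390,130,280,4)
E
```

```text
t 27.57 pos [ 0.4852 -0.0501  0.1395] psi 39.35 tilt [ 6.e-04 -1.e-04 -1.e+00] open 0.0403 F [-0.3 -0.5  1.3] q6 44.8
[np.float64(8.25), np.float64(0.21), np.float64(-0.16)] -0.3
```

View pics/side20_c230_130.png

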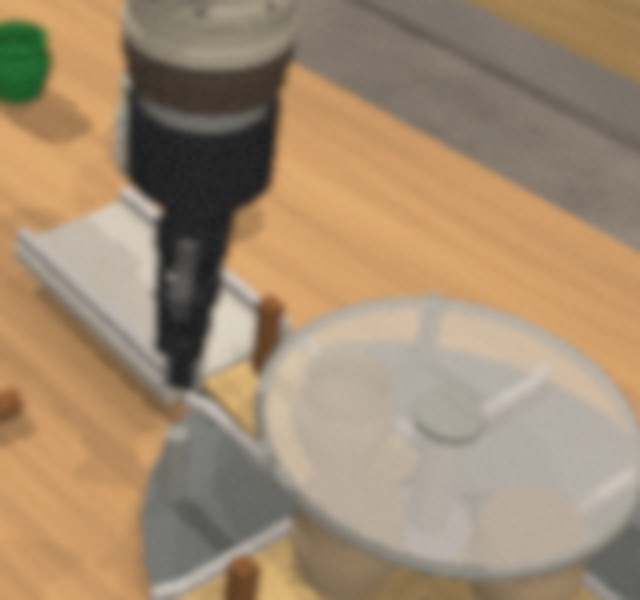

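The gripper is right above the peg at crop pixel (180,435). I'll go down and close loosely.

>>> play_rows --rows '[[[2.5, 0.2, -0.2], -0.3, 4], [[5, 0.2, -0.2], -0.3, 4], [[7, 0.2, -0.2], -0.3, 4], [[8.2, 0.2, -0.2], -0.3, 4], [[8.2, 0.2, -0.2], -0.3, 3], [[8.2, 0.2, -0.2], -0.3, 1.8], [[8.2, 0.2, -0.2], -0.3, 1.8], [[8.2, 0.2, -0.2], -0.3, 1.8]]' --squeeze 30

```text
time: 28.28
ee_pos: [0.4839, -0.05, 0.0583]
tcp_rot: [-45.0, 89.9, -5.3]
wrist_force: [0.6, -0.9, -0.1]
opening: 0.0179
```

```bash
python3 - <<'E'
from h import *
T=[]
# gentle ramp: 12 rows to 165 deg
for a in 135+30*np.sin(np.linspace(0,1,13)[1:]*np.pi/2)*0+np.array([.5,1.5,3,5,7.5,10,12.5,15,17.5,20,22.5,25]): T.append((*st(.15,a),.057,a+Y-90))
plan(T)
E
```

```text
t 28.28 pos [ 0.4839 -0.05    0.0583] psi 39.71 tilt [ 2.4e-03 -2.0e-04 -1.0e+00] open 0.0179 F [ 0.6 -0.9 -0.1] q6 44.4
[np.float64(0.13), np.float64(0.11), np.float64(-0.19)] -0.5
[np.float64(0.13), np.float64(0.1), np.float64(-0.45)] -1.5
[np.float64(0.13), np.float64(0.09), np.float64(-0.84)] -3.0
[np.float64(0.13), np.float64(0.05), np.float64(-1.36)] -5.0
[np.float64(0.13), np.float64(-0.02), np.float64(-2.01)] -7.5
[np.float64(0.13), np.float64(-0.12), np.float64(-2.66)] -10.0
[np.float64(0.13), np.float64(-0.25), np.float64(-3.3)] -12.5
[np.float64(0.13), np.float64(-0.4), np.float64(-3.94)] -15.0
[np.float64(0.13), np.float64(-0.58), np.float64(-4.57)] -17.5
[np.float64(0.13), np.float64(-0.8), np.float64(-5.18)] -20.0
[np.float64(0.13), np.float64(-1.03), np.float64(-5.79)] -22.5
[np.float64(0.13), np.float64(-1.3), np.float64(-6.39)] -25.0
```

>>> play_rows --rows '[[[0.05, 0.1, -0.2], -0.5, 1.8], [[0.05, 0.1, -0.45], -1.5, 1.8], [[0.05, 0.1, -0.85], -3, 1.8], [[0.05, 0.05, -1.35], -5, 1.8], [[0.05, 0, -2], -7.5, 1.8], [[0.05, -0.1, -2.65], -10, 1.8], [[0.05, -0.25, -3.3], -12.5, 1.8], [[0.05, -0.4, -3.95], -15, 1.8], [[0.05, -0.6, -4.55], -17.5, 1.8], [[0.05, -0.8, -5.2], -20, 1.8], [[0.05, -1.05, -5.8], -22.5, 1.8], [[0.05, -1.3, -6.4], -25, 1.8]]'

```text
time: 29.28
ee_pos: [0.4419, -0.1011, 0.0565]
tcp_rot: [-68.0, 90.0, -3.1]
wrist_force: [1.5, -0.4, -0.0]
opening: 0.0182
```

```bash
python3 - <<'E'
from h import *
plan([(*st(.15,a),.057,a+Y-90) for a in 160+np.arange(1,13)*3.0])
shot("side","21"); crop("side","21",230,410,130,280,4)
E
```

```text
t 29.28 pos [ 0.4419 -0.1011  0.0565] psi 64.9 tilt [ 5.e-04 -0.e+00 -1.e+00] open 0.0182 F [ 1.5 -0.4 -0. ] q6 12.2
[np.float64(-0.05), np.float64(-0.1), np.float64(-0.71)] -2.8
[np.float64(-0.05), np.float64(-0.16), np.float64(-1.49)] -5.8
[np.float64(-0.05), np.float64(-0.26), np.float64(-2.27)] -8.8
[np.float64(-0.05), np.float64(-0.4), np.float64(-3.04)] -11.8
[np.float64(-0.05), np.float64(-0.58), np.float64(-3.81)] -14.8
[np.float64(-0.05), np.float64(-0.8), np.float64(-4.56)] -17.8
[np.float64(-0.05), np.float64(-1.06), np.float64(-5.3)] -20.8
[np.float64(-0.05), np.float64(-1.36), np.float64(-6.03)] -23.8
[np.float64(-0.05), np.float64(-1.7), np.float64(-6.74)] -26.8
[np.float64(-0.05), np.float64(-2.07), np.float64(-7.43)] -29.8
[np.float64(-0.05), np.float64(-2.48), np.float64(-8.1)] -32.8
[np.float64(-0.05), np.float64(-2.92), np.float64(-8.75)] -35.8
```

View pics/side21_c230_130.png

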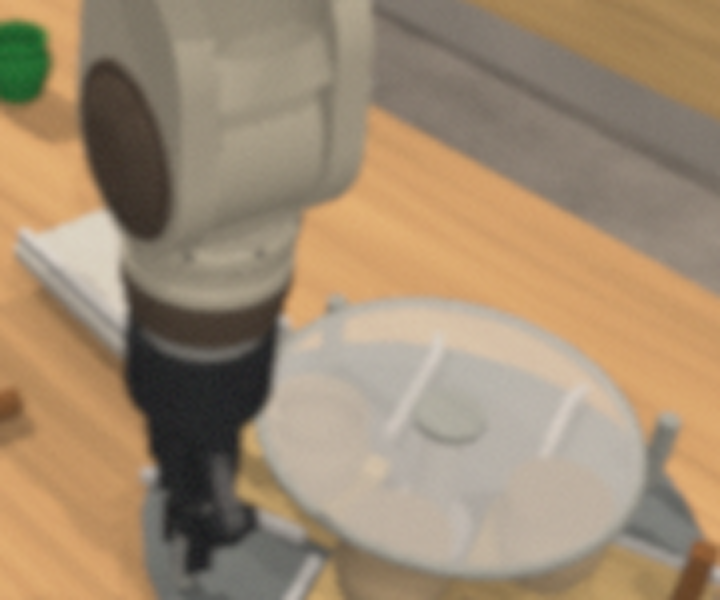

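The disc is turning smoothly at about 1–2 N, and the cup is riding along under the cover. I'll continue.

>>> play_rows --rows '[[[0, -0.1, -0.7], -2.8, 1.8], [[0, -0.15, -1.5], -5.8, 1.8], [[0, -0.25, -2.25], -8.8, 1.8], [[0, -0.4, -3.05], -11.8, 1.8], [[0, -0.6, -3.8], -14.8, 1.8], [[0, -0.8, -4.55], -17.8, 1.8], [[0, -1.05, -5.3], -20.8, 1.8], [[0, -1.35, -6.05], -23.8, 1.8], [[0, -1.7, -6.75], -26.8, 1.8], [[0, -2.05, -7.45], -29.8, 1.8], [[0, -2.5, -8.1], -32.8, 1.8], [[0, -2.9, -8.75], -35.8, 1.8]]'

```text
time: 30.33
ee_pos: [0.431, -0.1926, 0.0564]
tcp_rot: [-95.8, 90.0, 4.8]
wrist_force: [0.3, 0.9, 0.1]
opening: 0.0182
```

```bash
python3 - <<'E'
from h import *
plan([(*st(.15,a),.057,a+Y-90) for a in [199,202,205,208,211,214,217,220,222.5,224.5,225.5,226]])
E
```

```text
t 30.33 pos [ 0.431  -0.1926  0.0564] psi 100.64 tilt [ 2.e-04  0.e+00 -1.e+00] open 0.0182 F [0.3 0.9 0.1] q6 -34.7
[np.float64(-0.06), np.float64(-0.04), np.float64(-0.8)] -3.1
[np.float64(-0.06), np.float64(-0.1), np.float64(-1.59)] -6.1
[np.float64(-0.06), np.float64(-0.21), np.float64(-2.36)] -9.1
[np.float64(-0.06), np.float64(-0.35), np.float64(-3.14)] -12.1
[np.float64(-0.06), np.float64(-0.54), np.float64(-3.9)] -15.1
[np.float64(-0.06), np.float64(-0.76), np.float64(-4.65)] -18.1
[np.float64(-0.06), np.float64(-1.02), np.float64(-5.39)] -21.1
[np.float64(-0.06), np.float64(-1.32), np.float64(-6.12)] -24.1
[np.float64(-0.06), np.float64(-1.6), np.float64(-6.71)] -26.6
[np.float64(-0.06), np.float64(-1.85), np.float64(-7.17)] -28.6
[np.float64(-0.06), np.float64(-1.97), np.float64(-7.4)] -29.6
[np.float64(-0.06), np.float64(-2.04), np.float64(-7.52)] -30.1
```

>>> play_rows --rows '[[[0, -0.05, -0.8], -3.1, 1.8], [[0, -0.1, -1.6], -6.1, 1.8], [[0, -0.2, -2.35], -9.1, 1.8], [[0, -0.35, -3.15], -12.1, 1.8], [[0, -0.55, -3.9], -15.1, 1.8], [[0, -0.75, -4.65], -18.1, 1.8], [[0, -1, -5.4], -21.1, 1.8], [[0, -1.3, -6.1], -24.1, 1.8], [[0, -1.6, -6.7], -26.6, 1.8], [[0, -1.85, -7.15], -28.6, 1.8], [[0, -1.95, -7.4], -29.6, 1.8], [[0, -2.05, -7.5], -30.1, 1.8]]'

```text
time: 31.33
ee_pos: [0.4645, -0.2623, 0.0562]
tcp_rot: [20.8, 89.9, 151.4]
wrist_force: [-2.9, 0.7, 1.8]
opening: 0.0179
```

>>> play_rows --rows '[[[0, 0, 0], 0, 1.8], [[0, 0, 0], 0, 3], [[0, 0, 0], 0, 4], [[0, 0, 0], 0, 4], [[-3, 0, 0], 0, 4], [[-6, 0, 0], 0, 4], [[-9, 0, 0], 0, 4], [[-12, 0, 0], 0, 4], [[-13, -3, -2], 0, 4], [[-13, -5, -4], 0, 4], [[-13, -8, -8], 0, 4], [[-13, -8, -8], 0, 4]]'

```text
time: 32.33
ee_pos: [0.5817, -0.2712, 0.1834]
tcp_rot: [6.6, 89.9, 137.3]
wrist_force: [1.2, -0.6, -1.0]
opening: 0.0399
```

```bash
python3 - <<'E'
from prof import *
plan([])
p,_=shot("top","22"); a=p[130:245,260:390]; cv2.imwrite("pics/top22_z.png",cv2.convertScaleAbs(cv2.resize(a,None,fx=6,fy=6,interpolation=cv2.INTER_CUBIC)[:680],alpha=1.6)[:600])
shot("side","22"); crop("side","22",200,420,150,330,3.5)
p=p.astype(np.float32)
show(p,"our front y=-.02",(-.06,-.02),(-.02,-.02),.04,width=.008)
show(p,"our front y=.02",(-.06,.02),(-.02,.02),.04,width=.008)
show(p,"our rear y=-.02",(-.145,-.02),(-.18,-.02),.04,width=.006)
show(p,"our rear y=.025",(-.145,.025),(-.18,.025),.04,width=.006)
show(p,"+y edge",(-.125,.02),(-.125,.055),.04,width=.01)
show(p,"-y edge",(-.125,-.02),(-.125,-.055),.04,width=.01)
E
```

```text
t 32.33 pos [ 0.5817 -0.2712  0.1834] psi 130.67 tilt [-8.e-04  8.e-04 -1.e+00] open 0.0399 F [ 1.2 -0.6 -1. ] q6 -65.7
our front y=-.02 [-0.0373 -0.02  ] -2.5 [15, 13, 13, 13, 15, 19, 7, 6, 6, 5, 7]
our front y=.02 [-0.0353  0.02  ] -3.0 [18, 18, 20, 22, 23, 23, 18, 5, 6, 5, 6]
our rear y=-.02 [-0.1689 -0.02  ] 1.5 [55, 51, 53, 57, 63, 64, 61, 66, 68, 66, 67]
our rear y=.025 [-0.1666  0.025 ] 5.1 [60, 61, 62, 60, 61, 57, 54, 71, 68, 68, 68]
+y edge [-0.125   0.0387] -9.9 [65, 64, 65, 63, 65, 57, 7, 8, 9, 3, 1]
-y edge [-0.125  -0.0375] -11.1 [65, 64, 62, 65, 68, 29, 2, 9, 5, 0, 2]
```

View pics/top22_z.png

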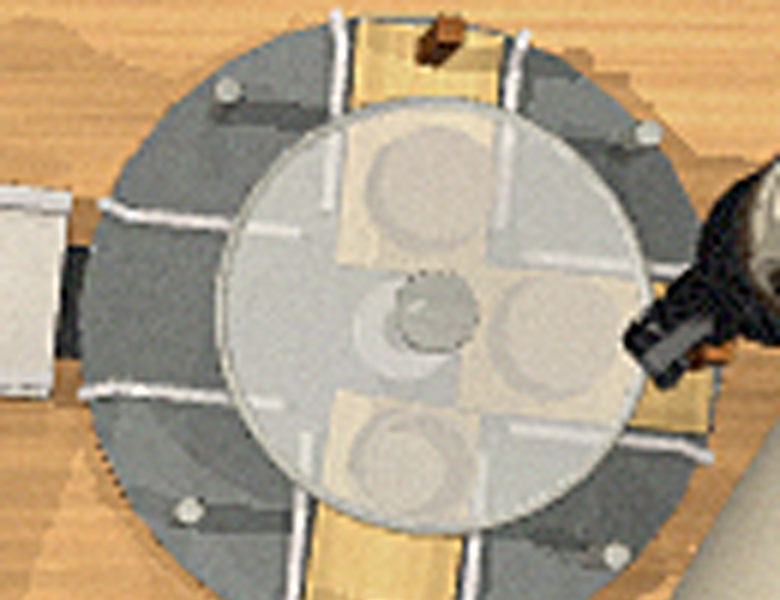

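View pics/side22_c200_150.png

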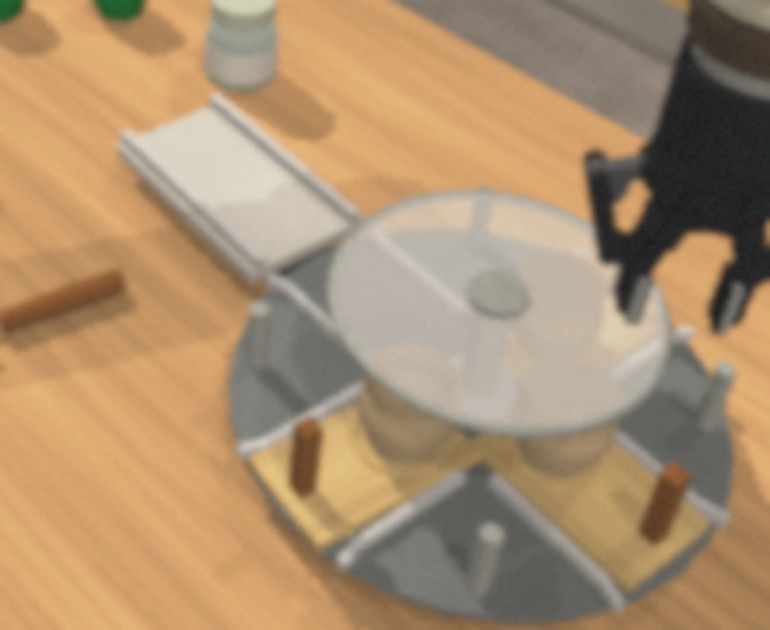

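The carousel is at the second click: pegs at the detent pixels, empty bay facing the lane. The carrier with the cup has moved round to the robot side, at (400,470). Last check: bystanders unmoved and cup upright.

```bash
python3 - <<'E'
from h import *
a=cv2.imread("pics/top0.png").astype(int); b=cv2.imread("pics/top22.png").astype(int)
for nm,(x,y,r) in dict(tumbler=(153,228,14),jar=(195,131,14),spatula=(238,248,32),green1=(144,138,14),green2=(119,168,12)).items():
    print(nm,round(abs(a-b)[y-r:y+r,x-r:x+r].mean(),1))
c=cloud("side",np.load("side22.npy")); 
m=(c[...,2]>.045)&(c[...,2]<.097)
# cup points seen below the cover from the side, around our carrier
y_=np.radians(Y);ex=np.array([np.cos(y_),np.sin(y_)]);ey=np.array([-ex[1],ex[0]])
s=np.dstack([(c[...,:2]-C)@ex,(c[...,:2]-C)@ey]); k=m&(np.hypot(s[...,0]+.074,s[...,1])<.045)
q=c[k]; print(len(q), "cup z range",q[:,2].min().round(3) if len(q) else None,q[:,2].max().round(3) if len(q) else None, "extent y",s[k][:,1].min().round(3),s[k][:,1].max().round(3))
crop("side","22",270,360,220,310,7)
crop("top","22",100,260,110,290,3.3)
E
```

```text
tumbler 3.0
jar 2.5
spatula 7.4
green1 4.0
green2 4.7
370 cup z range 0.045 0.097 extent y -0.037 0.023
```

View pics/side22_c270_220.png

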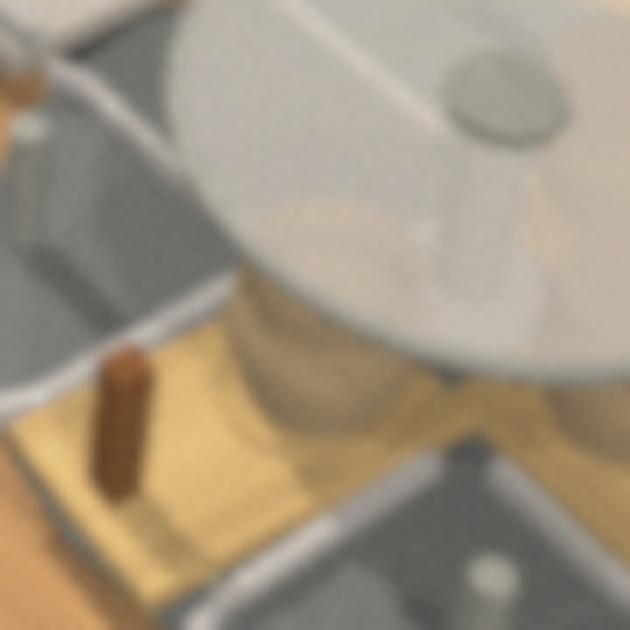

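View pics/top22_c100_110.png

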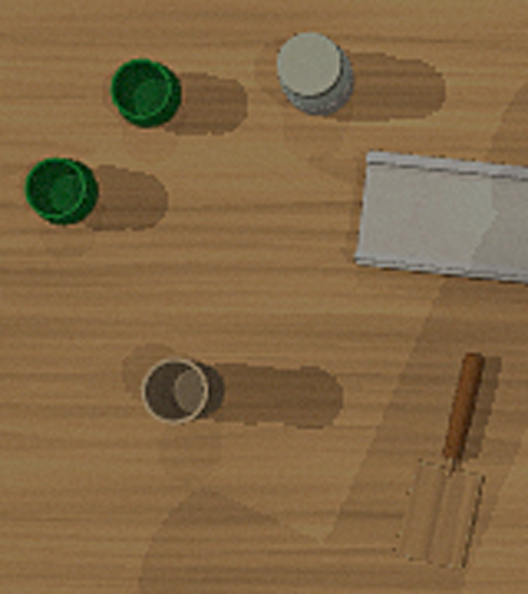

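```bash
python3 - <<'E'
from workcell import bot
print(bot.job_done(), bot.get_obs()['time'])
E
```

```text
the job is handed in; nothing more can be done
the job is handed in; nothing more can be done
```

I handed the job in at about 32 s with every step done in the order asked, but the carrier is not fully home: it sits about 5–6 mm short of its nominal place.

**What I did:**
- Turned the carousel one click counter-clockwise by a peg.
- Stood the squat cup in the carrier's ring and let go of it.
- Slid the carrier in under the cover by its post.
- Turned one more click the same way with the cup aboard.

**Checks that passed:**
- **Carousel:** after both clicks the pegs are back at their detent positions, and the second empty bay faces the lane.
- **Cup:** it looks upright in its ring under the cover.
- **Bystanders:** the tumbler and jar show no change in the final top view. The spatula had a shadow across it but looks to be in the same place.
- **Robot:** the gripper is clear of everything. The highest wrist force at the end of any move was about 27 N.

**Check that failed:** the carrier's front edge stopped about 35–36 mm from the axis (nominal 30), with the carrier turned about 3° in the bay. Its front corner stops hard against the side of the neighbouring clamped carrier. In the pictures, the clamped carriers themselves overlap at that same corner. I tried pushing square, pushing loosely from behind and pushing with the carrier angled each way. Angling it clockwise went deepest, so I left it there.

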